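# Lever formed copper bowls off their blocks and nest them

### The arm

A 6-joint arm with a two-finger parallel gripper is mounted at the origin on the work surface. World frame = base frame: x ahead of the robot, y to its left, z up, the work surface at z = 0. Lengths are in mm, angles in rad, forces in N, time in s.
With the tool pointing down it reaches from about 350 to 875 mm from the base axis. Payload 4.2 kg.
Tool frame: the origin (TCP) lies midway between the tips of the shut fingers; the grasp point (between the pads) lies 19 mm behind it; z points along the fingers, y is the line along which they close (so a half turn about z gives the same grasp; the last joint's range is limited). The gripper opens to 87 mm and grips with 3 to 60 N. Pads are 19 mm wide; open, the fingers measure 117 mm over their backs; the gripper's body (75 mm by 190 mm) begins 51 mm behind the grasp point.
Start: joints at [1.557, 0.385, 0.008, 0, -1.194, -0.259], TCP at [168.361, 601.875, 222.55] pointing down, gripper open.
Joint ranges: [-3.14, 3.14], [-1.21, 2.06], [-1.07, 1.41], [-3.16, 2.05], [-2.99, -0.16], [-3.1, 3.1]. Speed limits (rad/s): [2.79, 2.79, 3.14, 3.14, 3.14, 3.14].

### API

Orientations are given as [roll, pitch, yaw] about the fixed x, y, z axes, in that order (R = Rz(yaw) Ry(pitch) Rx(roll)).
In Python, from workcell import status, camera, env gives the robot as it stands. The module is installed in compiled form; this text tells all that it offers.
- The arm moves only by the tool send_rows, never from a script. Its argument "moves" is one flat list of numbers, 7 for each row, row after row: the turn, a rotation vector about the tool's x, y, z in degrees, then the shift along the tool's x, y, z in m, then the opening, from -1 (shut) to 1 (fully open). A call has 1 to 12 rows; each row shifts and turns the commanded pose from where the row before left it, along the tool's axes as they then stand; what a row does not reach is not made up. A row lasts 1/10 s, in which the tool goes at most 50 mm and 8.59 degrees, less where a joint would pass 70% of its speed; a pose out of reach is approached as far as the arm can. A call with a gripper value outside its range is refused whole. The fingers move at their own pace and stop on an object; "squeeze" is the grip in N (left out, the last holds). Time passes only in rows, so rows that do not move let the fingers close. It gives the time, the measured TCP pose, the force, the opening and the grip force at its end, in the units of the state.
- status.get_state(): the state, without advancing time (a new reading comes with each control period).
- camera(name): name is "side" or "top" or "wrist"; returns a dict with "img" (420x560x3 uint8, red, green, blue), "z_map" (420x560 float32, mm along the optical axis (not along the pixel's ray), 0 where there is no reading), "mtx" (3x3 intrinsics, pixels), "eye" and "attitude" of the camera in the world. Camera axes: x right, y down, z forward; pixel columns grow to the right and rows downward; lengths in mm; the calibration is good to about 2 mm. A picture is of the moment at which its call begins.
- env.finish_job(): hands the job in; it is judged then, once.
The state is a dict: "t": time; "joint_positions": joint angles; "qd": joint speeds; "tau": joint torques, N m; "tool_pos": TCP position; "eef_rot": TCP orientation; "ft_force": force on the tool from outside, world axes, zero at the start; "ft_torque": the same for the moment, N m; "finger_gap": finger opening in mm; "gripper_force": force on a finger pad.
Only numpy, scipy, OpenCV 4.12 (cv2) and the standard library are available. Lean on these libraries where they do the work, as an engineer would, in place of code of your own. Each camera call takes 0.05 s, during which the arm holds its last target. There are 200 camera calls.

### The job

Free each copper bowl that is snapped onto a forming block by levering its rim up out of the catches with the pry bar, and do not touch a bowl with the hand while it is still snapped in. Nest all the bowls, upside down as they are, over the one on the round board into a single upright stack, setting each one down rather than dropping it, and lay the pry bar flat back on its blue mat with its handle on the mat. Leave the punches, rosette, jar and can where they are.

Things in the scene. Friction and masses are not known exactly. Their poses are not given: they have to be found in the camera images.
- bowl_a: Copper bowl, upside down, all alike, 110 g: rim bead at the bottom, outside diameter 80, 6 high; 2.5 wall tapering to diameter 48 at height 45; on top a solid foot, diameter 36, height 45 to 61, to grip. Hollow up to 42: nested over another it sits 19 higher. Origin: centre of the rim plane, z up. Starts snapped onto block_a; may be absent.
- bowl_b: Copper bowl, upside down, all alike, 110 g: rim bead at the bottom, outside diameter 80, 6 high; 2.5 wall tapering to diameter 48 at height 45; on top a solid foot, diameter 36, height 45 to 61, to grip. Hollow up to 42: nested over another it sits 19 higher. Origin: centre of the rim plane, z up. Starts snapped onto block_b; may be absent.
- bowl_c: Copper bowl, upside down, all alike, 110 g: rim bead at the bottom, outside diameter 80, 6 high; 2.5 wall tapering to diameter 48 at height 45; on top a solid foot, diameter 36, height 45 to 61, to grip. Hollow up to 42: nested over another it sits 19 higher. Origin: centre of the rim plane, z up. Starts loose on the grey felt; may be absent.
- bowl_d: Copper bowl, upside down, all alike, 110 g: rim bead at the bottom, outside diameter 80, 6 high; 2.5 wall tapering to diameter 48 at height 45; on top a solid foot, diameter 36, height 45 to 61, to grip. Hollow up to 42: nested over another it sits 19 higher. Origin: centre of the rim plane, z up. Starts loose on the grey felt; may be absent.
- bowl_e: Copper bowl, upside down, all alike, 110 g: rim bead at the bottom, outside diameter 80, 6 high; 2.5 wall tapering to diameter 48 at height 45; on top a solid foot, diameter 36, height 45 to 61, to grip. Hollow up to 42: nested over another it sits 19 higher. Origin: centre of the rim plane, z up. Starts loose on the bench; may be absent.
- bowl_base: Copper bowl, upside down, all alike, 110 g: rim bead at the bottom, outside diameter 80, 6 high; 2.5 wall tapering to diameter 48 at height 45; on top a solid foot, diameter 36, height 45 to 61, to grip. Hollow up to 42: nested over another it sits 19 higher. Origin: centre of the rim plane, z up. On the round board: the bottom of the stack.
- block_a: Fixed wooden forming block. Origin: on the bench below the seat's centre; -x is its front, z up. Steel seat at height 60 (a seated bowl's origin is at 0,0,60). Two sprung brass ball catches at (-22, +-38, 68) snap over the rim bead (about 15 N); low pins locate the rim. Freed, the bowl rests loose on top of them: tilted some 10 deg, origin about 6 mm above the seat.
- block_a_notch (a point): Underside of a seated rim at the block's front, at (-37, 0, 60) of the block; axes as the block's. Below it the seat has an open notch, y -14 to 14, x -44 to -22, floor at height 46: the pry bar's tip goes in here, to about x = -29. Raising the rim here by 8 to 10 mm frees the bowl.
- block_a_bar (a point): Top middle of the fulcrum, a level round steel bar along y, 8 thick, 60 long, in front of the notch: at (-72, 0, 60) of the block; axes as the block's. Lay the blade over it, nose down some 14 deg, with the tip under the rim, then push the handle down until the pry bar is about 12 deg nose-up. Wood below it at height 46 reaches to x = -84, 70 wide; in front is bare bench.
- block_b: Fixed wooden forming block. Origin: on the bench below the seat's centre; -x is its front, z up. Steel seat at height 60 (a seated bowl's origin is at 0,0,60). Two sprung brass ball catches at (-22, +-38, 68) snap over the rim bead (about 15 N); low pins locate the rim. Freed, the bowl rests loose on top of them: tilted some 10 deg, origin about 6 mm above the seat.
- block_b_notch (a point): Underside of a seated rim at the block's front, at (-37, 0, 60) of the block; axes as the block's. Below it the seat has an open notch, y -14 to 14, x -44 to -22, floor at height 46: the pry bar's tip goes in here, to about x = -29. Raising the rim here by 8 to 10 mm frees the bowl.
- block_b_bar (a point): Top middle of the fulcrum, a level round steel bar along y, 8 thick, 60 long, in front of the notch: at (-72, 0, 60) of the block; axes as the block's. Lay the blade over it, nose down some 14 deg, with the tip under the rim, then push the handle down until the pry bar is about 12 deg nose-up. Wood below it at height 46 reaches to x = -84, 70 wide; in front is bare bench.
- pry_bar: pry bar 180 long, 120 g: yellow handle 90 x 16 x 20, with a flat steel blade 14 wide and 4 thick. Origin: centre of the handle's underside; x along the bar towards the blade, z up. The handle spans x -45 to 45, z 0 to 20; the blade leaves its front end at mid height (z 8 to 12) and ends in the tip at x = 135.
- mat: flat blue tool mat 240 x 80 x 3 fixed to the bench, on which the pry bar lies at the start; origin: centre of its underside, x along the long side.
- board: round light wooden board, diameter 140, 12 thick, fixed to the bench, carrying the bottom bowl; origin: centre of its underside.
- punch_a: bystander, to be left where it is: bright steel punch 100 x 10 x 10 lying down; origin: centre of its underside, x along it.
- punch_b: bystander, to be left where it is: dark steel punch 100 x 10 x 10 lying down; origin: centre of its underside, x along it.
- rosette: bystander, to be left where it is: flat copper rosette, diameter 90, 15 high; origin: centre of its underside.
- polish: bystander, to be left where it is: jar, diameter 60, 80 high; origin: centre of its underside.
- flux_can: bystander, to be left where it is: tin can, diameter 56, 100 high; origin: centre of its underside.
Not all that is in view belongs to the job. What is shaped like the bowl_a but red is not meant.

How it is judged:
By the outcome, as a careful person would: the job done as asked, in the order asked, and still so for the second after the job is handed in, with the robot touching nothing.
Of bowl_a, bowl_b only 1 to 2 are there at a start; the rules pass over those that are not, and their reading is None.
Of bowl_c, bowl_d, bowl_e only 2 to 3 are there at a start; the rules pass over those that are not, and their reading is None.
At some moment in a run one of bowl_c, bowl_d, bowl_e, pry_bar may be knocked a few centimetres aside while the robot is not near it.
It also fails if it takes over 210 s, if anything falls off the work surface, if the arm or the gripper's body presses on something with over 40 N, if the wrist force passes 120 N, or if a joint passes its speed limit or range.

## Working session

There is one attempt and no reset: what is moved stays moved. The work goes in short steps, Python scripts to look and compute and a tool call to move; the robot and the scene stay as the last step left them, time stands still between calls to the robot, and variables do not carry over. Pictures are saved under pics/ and viewed, at most 14 in all, crops included, and the job is handed in when it is done.

Besides the shell and the picture viewer there is one more tool, called after "Request:" as name(argument=value, ...), one argument or row to a line, values as JSON. send_rows: Moves the arm, as the interface text tells. Its arguments: {"type":"object","properties":{"moves":{"type":"array"},"squeeze":{"type":"number"}},"required":["moves"]}

```bash
mkdir -p pics; cat > h.py <<'E'
import numpy as np, cv2
from workcell import status, camera, env
from scipy.spatial.transform import Rotation as R
def att(c):
    a=np.array(c["attitude"],float)
    return a if a.shape==(3,3) else R.from_euler('xyz',a).as_matrix()
def cloud(c):
    z=c["z_map"].astype(float);K=np.array(c["mtx"]);v,u=np.indices(z.shape)
    p=np.stack([(u-K[0,2])/K[0,0]*z,(v-K[1,2])/K[1,1]*z,z],-1)
    return p@att(c).T+np.array(c["eye"])
def save(c,n): cv2.imwrite(f"pics/{n}.png",c["img"][...,::-1])
def st():
    s=status.get_state();print({k:np.round(s[k],3).tolist() for k in("t","joint_positions","tool_pos","eef_rot","ft_force","finger_gap","gripper_force")})
    return s
E
python3 - <<'E'
from h import *
s=st()
for n in("top","side"):
    c=camera(n);save(c,n+"0");np.savez(n+"0.npz",P=cloud(c),img=c["img"]);print(n,c["mtx"],c["eye"],c["attitude"])
E
```

```text
{'t': 0.0, 'joint_positions': [1.557, 0.386, 0.007, -0.001, -1.194, -0.259], 'tool_pos': [168.22, 601.318, 221.432], 'eef_rot': [3.139, -0.0, -0.273], 'ft_force': [0.533, -0.661, 0.017], 'finger_gap': 86.82, 'gripper_force': 0.0}
top [[441.33929789   0.         276.09480037]
 [  0.         441.33929789 211.07685861]
 [  0.           0.           1.        ]] [ 497.38541039   12.49949917 1310.8783231 ] [-3.08329956 -0.02278625 -1.5840938 ]
side [[451.10053755   0.         282.75621999]
 [  0.         451.10053755 206.0651878 ]
 [  0.           0.           1.        ]] [524.2331141  764.01011585 626.47286388] [-2.20329426  0.021085   -3.07134449]
```

View pictures.

View pics/top0.png

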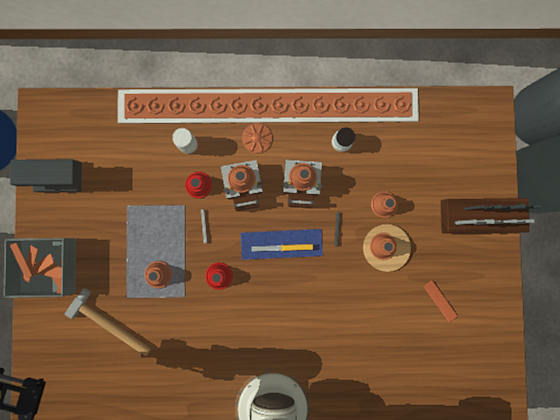

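View pics/side0.png

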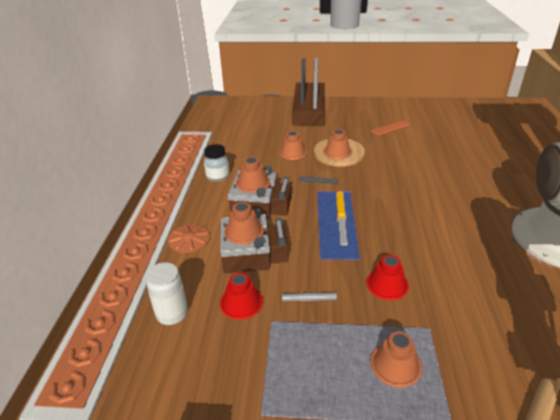

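Top: bowls on blocks at (241,178) and (303,178), a loose one on felt (158,273), one on the bench (385,204), base on board (385,246); pry bar on mat (282,247), handle to the right; red decoys at (198,184), (218,275). Now measure.

```bash
cat > m.py <<'E'
from h import *
d=np.load("top0.npz");P=d["P"];img=d["img"]
s=np.load("side0.npz");S=s["P"]
print("bench z near", np.median(P[300:340,400:420,2]), np.median(P[160:170,350:370,2]), "side", np.median(S[280:300,200:215,2]))
def foot(n,u,v,r=16):
    p=P[v-r:v+r,u-r:u+r].reshape(-1,3); zt=np.percentile(p[:,2],99)
    q=p[p[:,2]>zt-5]; c=(q[:,:2].max(0)+q[:,:2].min(0))/2
    # side cam within 40mm
    t=S.reshape(-1,3); t=t[np.hypot(*(t[:,:2]-c).T)<30]; z2=np.percentile(t[:,2],99.5) if len(t) else 0
    t=t[t[:,2]>z2-4]
    print(n,len(q),"top",q.mean(0).round(1),c.round(1),np.ptp(q[:,:2],0).round(1),"side",len(t),t.mean(0).round(1) if len(t) else None)
for a in[("blkL",241,176),("blkR",303,176),("felt",158,272),("bench",386,203),("base",386,245)]: foot(*a)
# pry bar
hsv=cv2.cvtColor(img,cv2.COLOR_RGB2HSV)
def rect(n,m,box):
    u0,u1,v0,v1=box;k=np.zeros_like(m);k[v0:v1,u0:u1]=m[v0:v1,u0:u1]
    q=P[k];r=cv2.minAreaRect(q[:,:2].astype(np.float32));print(n,len(q),np.round(r[0],1),np.round(r[1],1),round(r[2],1),"z",np.median(q[:,2]).round(1))
    return q
H,Sa,V=hsv[...,0],hsv[...,1],hsv[...,2]
rect("handle",(H>18)&(H<32)&(Sa>150),(270,325,235,260))
rect("mat",(H>100)&(H<130)&(Sa>90),(235,330,225,265))
rect("bar all",(P[...,2]>7)&(P[...,2]<30)&~((H>100)&(H<130)&(Sa>120)),(235,330,225,265))
for n,u0,u1,v0,v1 in[("L",215,265,155,215),("R",278,330,155,215)]:
    m=(P[...,2]>30)&(Sa<80)
    rect(n+" z55-66",(P[...,2]>54)&(P[...,2]<75)&(Sa<70),(u0,u1,v0,v1))
    sub=img[v0:v1,u0:u1];cv2.imwrite(f"pics/blk{n}.png",cv2.resize(sub[...,::-1],None,fx=8,fy=8,interpolation=cv2.INTER_CUBIC))
a=cv2.imread("pics/blkL.png");b=cv2.imread("pics/blkR.png");h=min(a.shape[0],b.shape[0])
cv2.imwrite("pics/blk.png",np.hstack([a[:h],b[:h]]))
E
python3 m.py
```

```text
bench z near 1.0856214292260802 1.464386168908959 side -1.1194966081848747
blkL 100 top [657.3  77.3 159.1] [588.3  54.8] [181.8  84.7] side 39 [594.4  53.2  59.8]
blkR 103 top [661.3 -91.  157.9] [590.2 -49.5] [185.6 124. ] side 28 [596.3 -60.   59.8]
felt 84 top [397.7 308.7 140.5] [436.7 177.4] [121.3 329.9] side 11 [409.8 166.4  26.9]
bench 87 top [ 585.2 -329.   106.8] [ 551.7 -172.1] [108.7 369.2] side 30 [ 548.  -196.2    7.8]
base 95 top [ 466.2 -321.9  101. ] [ 472.5 -167.2] [ 49.8 359.5] side 27 [ 479.  -189.3    8. ]
handle 165 [470.7 -52.5] [137.1  30.5] 80.2 z 23.9
mat 1688 [476.  -32.9] [ 77.2 238.3] 2.0 z 4.2
bar all 421 [472.9 -34.9] [277.1 111.7] 89.2 z 17.6
L z55-66 519 [648.3  77.9] [122.5 103.2] 10.2 z 61.4
R z55-66 523 [651.6 -90.8] [106.1 122.8] 85.8 z 61.4
```

View pics/blk.png

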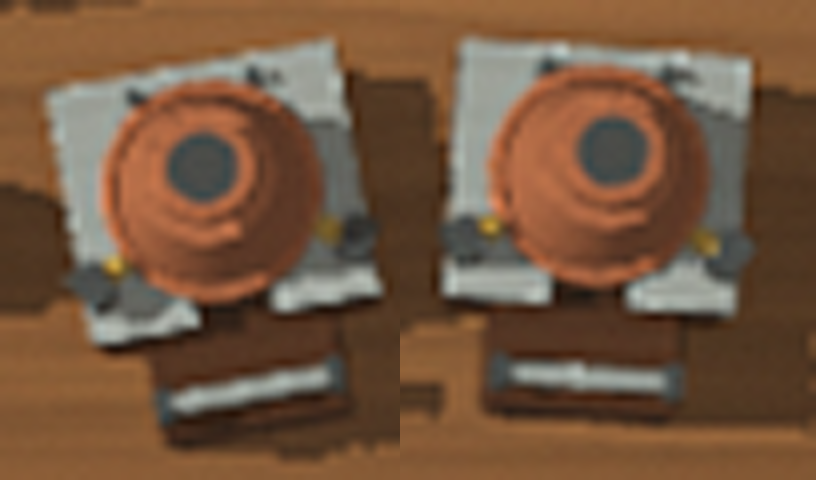

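```bash
cat >> h.py <<'E'
def ray(c,u,v,z):
    K=np.array(c["mtx"]);d=att(c)@np.array([(u-K[0,2])/K[0,0],(v-K[1,2])/K[1,1],1]);e=np.array(c["eye"])
    return (e+d*(z-e[2])/d[2])
def proj(c,p):
    K=np.array(c["mtx"]);q=K@(att(c).T@(np.array(p)-np.array(c["eye"])));return q[:2]/q[2]
def disc(c,xyz,r=9):
    """grey disc on the foot near the expected point: sub-pixel centroid -> world"""
    u,v=proj(c,xyz).round().astype(int);i=c["img"][v-r:v+r+1,u-r:u+r+1]
    h=cv2.cvtColor(i,cv2.COLOR_RGB2HSV);m=((h[...,1]<90)&(h[...,2]<150)).astype(np.uint8)
    n,l,s,ce=cv2.connectedComponentsWithStats(m)
    if n<2: return None
    k=min(range(1,n),key=lambda j:np.hypot(*(ce[j]-r))-s[j,4]*.05)
    return ray(c,u-r+ce[k][0],v-r+ce[k][1],xyz[2]),s[k,2:5]
E
python3 - <<'E'
from h import *
T=camera("top");C=camera("side")
for n,u,v,z in[("blkL",241,176,121),("blkR",303,176,121),("felt",158,272,61),("bench",385,202,61),("base",387,245,73)]:
    p=ray(T,u,v,z)
    for c in(T,C):
        d=disc(c,p)
        print(n,p.round(1),d and (d[0].round(1),d[1]))
P=cloud(T);img=T["img"];hsv=cv2.cvtColor(img,cv2.COLOR_RGB2HSV);H,Sa,V=[hsv[...,i] for i in range(3)]
z=cv2.medianBlur(P[...,2].astype(np.float32),5)
# seat plates: pixels light grey -> plane z=60
def rr(n,m,box,zz):
    u0,u1,v0,v1=box;k=np.zeros(m.shape,np.uint8);k[v0:v1,u0:u1]=m[v0:v1,u0:u1]
    n_,l,s,ce=cv2.connectedComponentsWithStats(k)
    j=1+np.argmax(s[1:,4]) if "bar" in n or "handle" in n else None
    vv,uu=np.nonzero(k if j is None else l==j)
    q=np.array([ray(T,a,b,zz)[:2] for a,b in zip(uu,vv)],np.float32);r=cv2.minAreaRect(q)
    mu=q.mean(0);w,e=np.linalg.eigh(np.cov((q-mu).T));a=np.degrees(np.arctan2(e[1,1],e[0,1]))
    print(n,len(q),"ctr",np.round(r[0],1),np.round(r[1],1),round(r[2],1),"mean",mu.round(1),"axis",round(a,1))
rr("handle",(H>18)&(H<32)&(Sa>150),(270,325,235,260),23)
rr("blade bar",(Sa<70)&(V>110),(240,285,238,260),15)
rr("mat",(H>100)&(H<130)&(Sa>90),(235,330,225,265),3)
rr("L seat",(Sa<60)&(V>120),(215,265,155,199),60)
rr("R seat",(Sa<60)&(V>120),(278,330,155,194),60)
rr("L bar",(Sa<70)&(V>130),(215,265,199,210),60)
rr("R bar",(Sa<70)&(V>130),(278,330,196,208),60)
E
```

```text
blkL [662.8  78.3 121. ] (array([664.2,  81.4, 121. ]), array([ 9,  8, 58], dtype=int32))
blkL [662.8  78.3 121. ] (array([661.8,  82. , 121. ]), array([12,  7, 65], dtype=int32))
blkR [661.1 -89.9 121. ] (array([667.9, -93.2, 121. ]), array([ 9,  8, 58], dtype=int32))
blkR [661.1 -89.9 121. ] (array([665.7, -92.4, 121. ]), array([ 9,  5, 38], dtype=int32))
felt [403.2 315.8  61. ] (array([392.6, 330.6,  61. ]), array([ 9,  9, 57], dtype=int32))
felt [403.2 315.8  61. ] (array([405.9, 310.6,  61. ]), array([ 19,  17, 162], dtype=int32))
bench [ 592.2 -328.5   61. ] (array([ 590.5, -341.2,   61. ]), array([ 8,  8, 51], dtype=int32))
bench [ 592.2 -328.5   61. ] (array([ 588.3, -341. ,   61. ]), array([ 7,  3, 20], dtype=int32))
base [ 469.9 -327.5   73. ] (array([ 465.9, -330.8,   73. ]), array([ 8,  8, 53], dtype=int32))
base [ 469.9 -327.5   73. ] (array([ 464.6, -329.6,   73. ]), array([ 8,  4, 22], dtype=int32))
handle 165 ctr [466.4 -76.1] [15.1 90.5] 1.3 mean [466.5 -76. ] axis 90.8
blade bar 166 ctr [466.2  12.9] [87.8 20.4] 89.2 mean [465.   12.9] axis 91.5
mat 1686 ctr [475.9 -32.8] [ 77.2 237.9] 2.0 mean [478.6 -30.3] axis 92.4
L seat 343 ctr [664.2  81.6] [ 92.5 104.6] 9.7 mean [673.5  89.9] axis 102.9
R seat 355 ctr [668.4 -92.6] [104.9  93.1] 85.3 mean [675.  -84.2] axis 62.9
L bar 33 ctr [593.5  68.1] [ 4.6 52.2] 9.7 mean [593.5  68.6] axis 99.7
R bar 32 ctr [596.  -88.2] [51.4  4.8] 85.8 mean [596.1 -86.3] axis 86.7
```

```bash
cat >> h.py <<'E'
def tool(yaw,nosedown=0):
    """tool rotation when holding the bar: bar yaw (deg), nose-down (deg); tool x=-bar x, z=-bar z"""
    B=R.from_euler('ZY',[yaw,nosedown],degrees=True)
    return B*R.from_matrix(np.diag([-1.,1,-1]))
def down(yaw): return R.from_euler('xyz',[180,0,yaw],degrees=True)
def go(pos,Rt,s=None):
    s=s or status.get_state();R0=R.from_euler('xyz',s["eef_rot"])
    w=(R0.inv()*Rt).as_rotvec(degrees=True);d=Rt.inv().apply(np.array(pos)-s["tool_pos"])
    print("turn",w.round(2),"then shift(new axes) mm",d.round(1))
E
python3 -c "
from h import *
go([466,-68,150],tool(91))"
```

```text
turn [ 6.000e-02 -5.000e-02  7.336e+01] then shift(new axes) mm [ 674.6 -286.    71.9]
```

Request:
send_rows(
  moves=[0,0,7.336,0,0,0,1,0,0,7.336,0,0,0,1,0,0,7.336,0,0,0,1,0,0,7.336,0,0,0,1,0,0,7.336,0,0,0,1,0,0,7.336,0,0,0,1,0,0,7.336,0,0,0,1,0,0,7.336,0,0,0,1,0,0,7.336,0,0,0,1,0,0,7.336,0,0,0,1],
  squeeze=40,
)

```text
t: 1.2
tool_pos: [168.3, 601.7, 222.2]
eef_rot: [3.141, -0.001, -1.559]
ft_force: [-0.4, -0.3, 0.2]
finger_gap: 87.0
gripper_force: 0.0
```

Request:
send_rows(
  moves=[0,0,0,0.034,-0.0145,0,1,0,0,0,0.034,-0.0145,0,1,0,0,0,0.034,-0.0145,0,1,0,0,0,0.034,-0.0145,0,1,0,0,0,0.034,-0.0145,0,1,0,0,0,0.034,-0.0145,0,1,0,0,0,0.034,-0.0145,0,1,0,0,0,0.034,-0.0145,0,1,0,0,0,0.034,-0.0145,0,1,0,0,0,0.034,-0.0145,0,1],
)

```text
t: 2.2
tool_pos: [319.6, 263.0, 222.6]
eef_rot: [-3.141, 0.0, -1.553]
ft_force: [0.8, -0.6, -0.1]
finger_gap: 87.1
gripper_force: 0.0
```

Request:
send_rows(
  moves=[0,0,0,0.034,-0.0145,0.008,1,0,0,0,0.034,-0.0145,0.008,1,0,0,0,0.034,-0.0145,0.008,1,0,0,0,0.034,-0.0145,0.008,1,0,0,0,0.034,-0.0145,0.008,1,0,0,0,0.034,-0.0145,0.008,1,0,0,0,0.034,-0.0145,0.008,1,0,0,0,0.034,-0.0145,0.008,1,0,0,0,0.034,-0.0145,0.008,1,0,0,0,0,0,0,1],
)

```text
t: 3.2
tool_pos: [455.5, -42.2, 149.2]
eef_rot: [3.139, -0.001, -1.559]
ft_force: [-0.8, 0.1, 0.0]
finger_gap: 87.3
gripper_force: 0.0
```

```bash
python3 - <<'E'
from h import *
s=st();c=camera("wrist");save(c,"w1");print(c["mtx"],c["eye"],c["attitude"])
go([466,-68,150],tool(91))
E
```

```text
{'t': 3.2, 'joint_positions': [0.265, 0.175, -0.493, 0.0, -0.905, -0.253], 'tool_pos': [455.521, -42.154, 149.233], 'eef_rot': [3.139, -0.001, -1.559], 'ft_force': [-0.771, 0.134, 0.008], 'finger_gap': 87.342, 'gripper_force': 0.0}
[[352.18330431   0.         285.05766272]
 [  0.         352.18330431 212.52940636]
 [  0.           0.           1.        ]] [ 456.64228877 -123.36021496  311.35580023] [ 2.84354530e+00 -1.90720336e-03 -3.12865062e+00]
turn [ 0.12 -0.02 -0.23] then shift(new axes) mm [ 27.3 -10.5  -0.3]
```

View pics/w1.png

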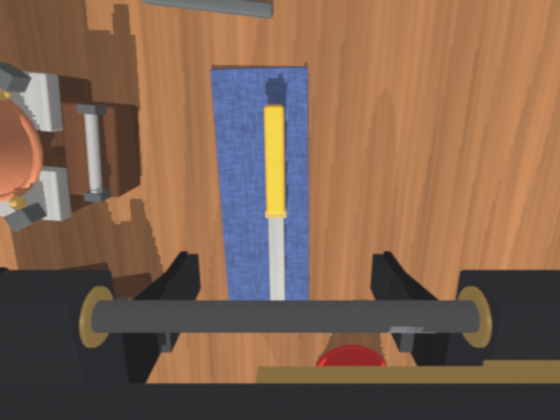

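The wrist view shows the yellow handle from (274,106) to (276,216), centred at column 275, blade down to (277,300).

```bash
python3 - <<'E'
from h import *
c=camera("wrist")
i=cv2.cvtColor(c["img"],cv2.COLOR_RGB2HSV);m=((i[...,0]>18)&(i[...,0]<32)&(i[...,1]>150)&(i[...,2]>120)).astype(np.uint8);m[250:]=0
vv,uu=np.nonzero(m);q=np.array([ray(c,a,b,23)[:2] for a,b in zip(uu,vv)],np.float32);r=cv2.minAreaRect(q);print(r)
x,y=r[0]
go([x,y+10,150],tool(91))
go([x,y+10,6],tool(91))
E
```

```text
((464.2994384765625, -78.73333740234375), (14.88774585723877, 88.37846374511719), 1.1198720932006836)
turn [ 0.07 -0.01 -0.12] then shift(new axes) mm [28.9 -8.8  0.1]
turn [ 0.07 -0.01 -0.12] then shift(new axes) mm [ 28.9  -8.8 144.1]
```

Request:
send_rows(
  moves=[0,0,0,0.014,-0.005,0,1,0,0,0,0.014,-0.0045,0,1,0,0,0,0,0,0.03,1,0,0,0,0,0,0.03,1,0,0,0,0,0,0.03,1,0,0,0,0,0,0.03,1,0,0,0,0,0,0.015,1,0,0,0,0,0,0.007,1,0,0,0,0,0,0,1,0,0,0,0,0,0,1],
)

```text
t: 4.3
tool_pos: [466.0, -66.4, 9.5]
eef_rot: [-3.14, 0.0, -1.552]
ft_force: [1.2, -0.7, 0.1]
finger_gap: 87.2
gripper_force: 0.0
```

Request:
send_rows(
  moves=[0,0,0,0,0,0,0.2,0,0,0,0,0,0,-0.2,0,0,0,0,0,0,-1,0,0,0,0,0,0,-1,0,0,0,0,0,0,-1,0,0,0,0,0,0,-1,0,0,0,0,0,0,-1,0,0,0,0,0,0,-1],
  squeeze=55,
)

```text
t: 5.1
tool_pos: [465.2, -67.0, 8.5]
eef_rot: [3.141, -0.0, -1.553]
ft_force: [-0.3, -0.5, 0.0]
finger_gap: 31.0
gripper_force: 0.0
```

Request:
send_rows(
  moves=[0,0,0,0,0,0.0035,-0.3,0,0,0,0,0,0,-1,0,0,0,0,0,0,-1,0,0,0,0,0,0,-1,0,0,0,0,0,0,-1,0,0,0,0,0,0,-1,0,0,0,0,0,0,-1],
)

```text
t: 5.8
tool_pos: [465.1, -67.0, 5.0]
eef_rot: [3.141, -0.0, -1.553]
ft_force: [0.3, 0.7, -1.7]
finger_gap: 15.5
gripper_force: 55.0
```

Request:
send_rows(
  moves=[0,0,0,0,0,-0.01,-1,0,0,0,0,0,-0.03,-1,0,0,0,0,0,-0.03,-1,0,0,0,0,0,-0.03,-1,0,0,0,0,0,-0.03,-1,0,0,0,0,0,-0.02,-1,0,0,0,0,0,0,-1,0,0,0,0,0,0,-1],
)

```text
t: 6.6
tool_pos: [464.7, -66.9, 155.2]
eef_rot: [-3.141, 0.001, -1.554]
ft_force: [0.2, -0.3, -1.4]
finger_gap: 15.5
gripper_force: 55.0
```

```bash
python3 - <<'E'
from h import *
s=st();c=camera("wrist");save(c,"w2")
P=cloud(c);i=cv2.cvtColor(c["img"],cv2.COLOR_RGB2HSV)
# target with bar origin O at block frame; grip bar x=g
a=np.radians(9.7);o=np.array([663.2,81.6])
def tgt(o,yaw,bx,bz,nd,g=10,h=3):
    B=R.from_euler('ZY',[yaw,nd],degrees=True);a=np.radians(yaw)
    O=np.array([*(o+bx*np.array([np.cos(a),np.sin(a)])),bz]);return O+B.apply([g,0,h])
go(tgt(o,9.7,-240,150,14),tool(9.7,14))
E
```

```text
{'t': 6.6, 'joint_positions': [0.204, 0.186, -0.46, -0.001, -0.924, -0.186], 'tool_pos': [464.688, -66.921, 155.206], 'eef_rot': [-3.141, 0.001, -1.554], 'ft_force': [0.151, -0.326, -1.429], 'finger_gap': 15.498, 'gripper_force': 54.999}
turn [-9.84 11.52 80.86] then shift(new axes) mm [  7.2 112.9   5.8]
```

View pics/w2.png

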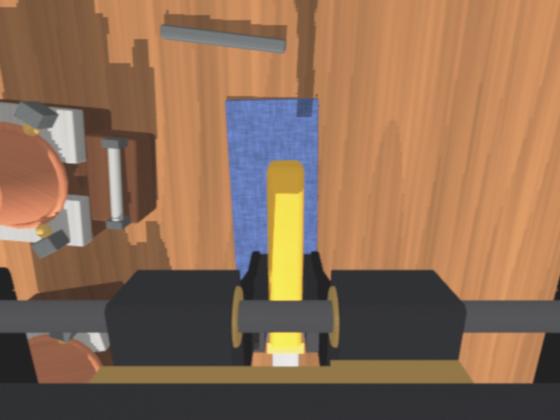

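The wrist view shows the bar firmly held, handle rear end at (286,162).

Request:
send_rows(
  moves=[-0.895,1.047,7.351,0,0,0,-1,-0.895,1.047,7.351,0,0,0,-1,-0.895,1.047,7.351,0,0,0,-1,-0.895,1.047,7.351,0,0,0,-1,-0.895,1.047,7.351,0,0,0,-1,-0.895,1.047,7.351,0,0,0,-1,-0.895,1.047,7.351,0,0,0,-1,-0.895,1.047,7.351,0,0,0,-1,-0.895,1.047,7.351,0,0,0,-1,-0.895,1.047,7.351,0,0,0,-1,-0.895,1.047,7.351,0,0,0,-1],
)

```text
t: 7.75
tool_pos: [464.3, -66.9, 153.4]
eef_rot: [-3.141, -0.247, -2.977]
ft_force: [0.1, 0.1, -1.6]
finger_gap: 15.5
gripper_force: 55.0
```

Request:
send_rows(
  moves=[0,0,0,0.002,0.028,0,-1,0,0,0,0.002,0.028,0,-1,0,0,0,0.001,0.028,0,-1,0,0,0,0.002,0.028,0,-1,0,0,0,0,0,0,-1,0,0,0,0,0,0,-1],
)

```text
t: 8.35
tool_pos: [439.0, 42.3, 155.7]
eef_rot: [-3.14, -0.245, -2.971]
ft_force: [0.8, 0.1, -1.0]
finger_gap: 15.5
gripper_force: 55.0
```

```bash
cat >> h.py <<'E'
def tgt(o,yaw,bx,bz,nd,g=10,h=2):
    """TCP for bar origin at block-frame (bx,0,bz), nose-down nd"""
    B=R.from_euler('ZY',[yaw,nd],degrees=True);a=np.radians(yaw)
    O=np.array([*(np.array(o)+bx*np.array([np.cos(a),np.sin(a)])),bz]);return O+B.apply([g,0,h])
def barcheck(s,g=10,h=2):
    """predicted bar points vs cameras"""
    Rb=R.from_euler('xyz',s["eef_rot"])*R.from_matrix(np.diag([-1.,1,-1]));O=np.array(s["tool_pos"])-Rb.apply([g,0,h])
    return O,Rb
L=([663.2,81.6],9.7);Rr=([667,-92.8],-4.2)
E
python3 - <<'E'
from h import *
s=st();O,Rb=barcheck(s)
T=camera("top");C=camera("side")
for c,n in((T,"t"),(C,"s")):
    for q in([-45,0,20],[45,0,20],[135,0,10],[45,0,10]): print(n,q,proj(c,O+Rb.apply(q)).round(1))
print(O,Rb.apply([1,0,0]))
a=cv2.resize(T["img"][150:280,200:340][...,::-1],None,fx=4,fy=4);b=cv2.resize(C["img"][150:300,200:400][...,::-1],None,fx=4,fy=4)
cv2.imwrite("pics/t2.png",a);cv2.imwrite("pics/s2.png",b)
E
```

```text
{'t': 8.35, 'joint_positions': [0.422, 0.271, -0.344, -0.064, -1.194, -1.792], 'tool_pos': [438.969, 42.313, 155.651], 'eef_rot': [-3.14, -0.245, -2.971], 'ft_force': [0.805, 0.124, -1.012], 'finger_gap': 15.484, 'gripper_force': 54.999}
t [-45, 0, 20] [258.  279.2]
t [45, 0, 20] [252.1 245. ]
t [135, 0, 10] [246.7 213.4]
t [45, 0, 10] [252.4 245.9]
s [-45, 0, 20] [387.1 166.6]
s [45, 0, 20] [340.1 179.9]
s [135, 0, 10] [295.1 197.1]
s [45, 0, 10] [341.1 184.1]
[428.93108846  40.5796836  156.1402842 ] [ 0.95594811  0.16481593 -0.24289691]
```

View pics/s2.png

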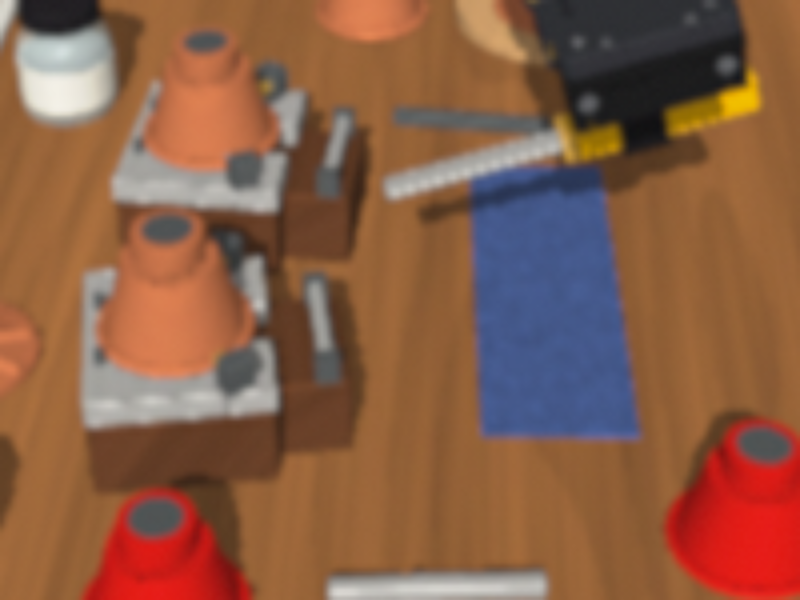

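```bash
python3 - <<'E'
from h import *
go(tgt(*L,-182.9,79.4+6,14),tool(9.7,14))
E
```

```text
turn [-0.06 -0.02 -0.02] then shift(new axes) mm [-70.3   1.7  55.7]
```

Request:
send_rows(
  moves=[0,0,0,-0.0141,0.0003,0.0111,-1,0,0,0,-0.0141,0.0004,0.0111,-1,0,0,0,-0.0141,0.0003,0.0111,-1,0,0,0,-0.0141,0.0004,0.0111,-1,0,0,0,-0.0139,0.0003,0.0113,-1,0,0,0,0,0,0,-1,0,0,0,0,0,0,-1],
)

```text
t: 9.15
tool_pos: [493.0, 52.3, 85.4]
eef_rot: [-3.141, -0.245, -2.973]
ft_force: [0.2, 0.5, -1.5]
finger_gap: 15.6
gripper_force: 55.0
```

```bash
python3 - <<'E'
from h import *
s=st();O,Rb=barcheck(s)
go(tgt(*L,-182.9,79.4+6,14),tool(9.7,14))
T=camera("top");C=camera("side")
for c,n in((T,"t"),(C,"s")): print(n,proj(c,O+Rb.apply([135,0,10])).round(1))
a=cv2.resize(T["img"][155:235,210:280][...,::-1],None,fx=6,fy=6);b=cv2.resize(C["img"][190:270,215:275][...,::-1],None,fx=6,fy=6)
cv2.imwrite("pics/c3.png",np.hstack([a,b]))
E
```

```text
{'t': 9.15, 'joint_positions': [0.398, 0.439, -0.294, -0.062, -1.078, -1.765], 'tool_pos': [492.987, 52.251, 85.382], 'eef_rot': [-3.141, -0.245, -2.973], 'ft_force': [0.175, 0.515, -1.47], 'finger_gap': 15.569, 'gripper_force': 54.999}
turn [-0.04 -0.02 -0.06] then shift(new axes) mm [-0.1  0.3  0.4]
t [244.2 195.7]
s [267.8 228.2]
```

View pics/c3.png

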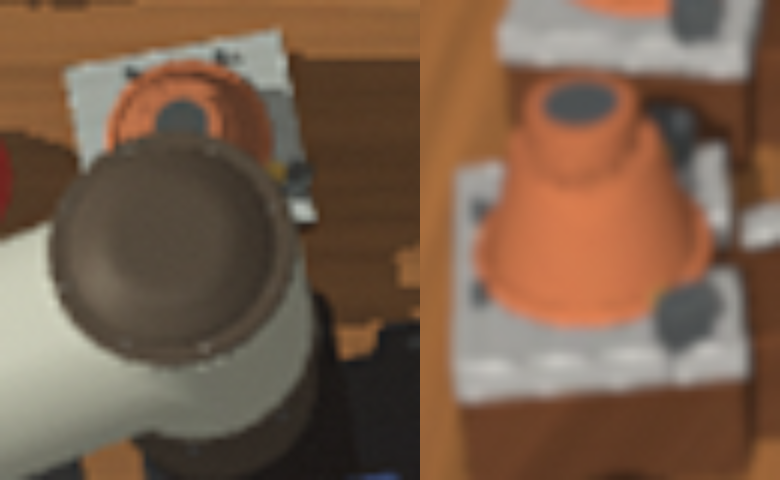

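The tip shows at side pixel (269,228), as predicted. Lower to contact with the fulcrum.

Request:
send_rows(
  moves=[0,0,0,0,0,0.001,-1,0,0,0,0,0,0.001,-1,0,0,0,0,0,0.001,-1,0,0,0,0,0,0.001,-1,0,0,0,0,0,0.001,-1,0,0,0,0,0,0,-1],
)

```text
t: 9.85
tool_pos: [492.0, 52.9, 80.7]
eef_rot: [-3.141, -0.243, -2.972]
ft_force: [-0.6, 0.2, -2.2]
finger_gap: 15.3
gripper_force: 55.0
```

Request:
send_rows(
  moves=[0,0,0,0,0,0.001,-1,0,0,0,0,0,0.0005,-1,0,0,0,0,0,0,-1],
)

```text
t: 10.15
tool_pos: [491.7, 52.9, 79.3]
eef_rot: [-3.141, -0.243, -2.972]
ft_force: [0.3, -0.7, -0.6]
finger_gap: 15.3
gripper_force: 55.0
```

Request:
send_rows(
  moves=[0,0,0,0,0,0.001,-1,0,0,0,0,0,0,-1,0,0,0,0,0,0,-1],
)

```text
t: 10.45
tool_pos: [491.7, 52.9, 78.6]
eef_rot: [-3.141, -0.242, -2.972]
ft_force: [0.1, -0.6, -0.3]
finger_gap: 15.7
gripper_force: 55.0
```

Request:
send_rows(
  moves=[0,0,0,0,0,0.001,-1,0,0,0,0,0,0,-1,0,0,0,0,0,0,-1],
)

```text
t: 10.75
tool_pos: [491.6, 52.8, 77.8]
eef_rot: [-3.141, -0.242, -2.972]
ft_force: [-0.4, 0.1, 2.5]
finger_gap: 15.7
gripper_force: 55.0
```

Request:
send_rows(
  moves=[0,0,0,0,0,-0.0015,-1,0,0,0,-0.004,0,0,-1,0,0,0,-0.004,0,0,-1,0,0,0,-0.004,0,0,-1,0,0,0,0,0,0,-1],
)

```text
t: 11.25
tool_pos: [503.9, 54.9, 75.6]
eef_rot: [-3.141, -0.243, -2.972]
ft_force: [1.5, 0.2, 0.6]
finger_gap: 15.1
gripper_force: 55.0
```

Request:
send_rows(
  moves=[0,0,0,-0.004,0,0,-1,0,0,0,-0.003,0,0,-1,0,0,0,-0.003,0,0,-1,0,0,0,0,0,0,-1,0,0,0,0,0,0,-1],
)

```text
t: 11.75
tool_pos: [512.9, 56.5, 73.5]
eef_rot: [-3.141, -0.243, -2.972]
ft_force: [0.3, 0.3, -0.9]
finger_gap: 15.3
gripper_force: 55.0
```

```bash
python3 - <<'E'
from h import *
s=st();O,Rb=barcheck(s)
go(tgt(*L,-161.9,74.3,14),tool(9.7,14))
C=camera("side")
print(proj(C,O+Rb.apply([135,0,10])).round(1),O+Rb.apply([135,0,10]))
# fulcrum rotation: TCP positions for nose-down angles, tangent point fixed in bar
f=np.array([-72,56.])
for nd in(14,7,0,-6,-12):
    t=np.radians(nd);d=np.array([np.cos(t),-np.sin(t)]);n=np.array([np.sin(t),np.cos(t)])
    o=f+4*n-(135-43.3)*d-8*n
    go(tgt(*L,*o,nd),tool(9.7,nd))
E
```

```text
{'t': 11.75, 'joint_positions': [0.391, 0.481, -0.255, -0.06, -1.072, -1.758], 'tool_pos': [512.853, 56.528, 73.483], 'eef_rot': [-3.141, -0.243, -2.972], 'ft_force': [0.324, 0.34, -0.879], 'finger_gap': 15.346, 'gripper_force': 54.999}
turn [-0.03  0.09  0.01] then shift(new axes) mm [-0.6 -0.6 -0.5]
[257.9 233.9] [634.34164073  77.33019703  51.19663505]
turn [-0.03  0.09  0.01] then shift(new axes) mm [-0.7 -0.6 -0.5]
turn [-0.03 -6.91  0.02] then shift(new axes) mm [-0.4 -0.6  9.6]
turn [ -0.03 -13.91   0.02] then shift(new axes) mm [ 1.2 -0.6 19.5]
turn [ -0.03 -19.91   0.02] then shift(new axes) mm [ 3.5 -0.6 27.9]
turn [-3.000e-02 -2.591e+01  2.000e-02] then shift(new axes) mm [ 6.6 -0.6 35.9]
```

Request:
send_rows(
  moves=[0,-2,0,0,0,0.003,-1,0,-2,0,0,0,0.003,-1,0,-2,0,0,0,0.003,-1,0,-2,0,0,0,0.003,-1,0,0,0,0,0,0,-1],
)

```text
t: 12.3
tool_pos: [509.8, 55.9, 62.2]
eef_rot: [-3.141, -0.103, -2.972]
ft_force: [-1.5, 0.5, -0.5]
finger_gap: 15.2
gripper_force: 55.0
```

Request:
send_rows(
  moves=[0,-2,0,0,0,0.003,-1,0,-2,0,0,0,0.0029,-1,0,-2,0,0,0,0.0029,-1,0,-2,0,0,0,0.0029,-1,0,0,0,0,0,0,-1],
)

```text
t: 12.8
tool_pos: [510.0, 56.0, 50.5]
eef_rot: [-3.141, 0.037, -2.971]
ft_force: [0.9, 0.1, 0.4]
finger_gap: 15.4
gripper_force: 55.0
```

Request:
send_rows(
  moves=[0,-2,0,0,0,0.0029,-1,0,-2,0,0,0,0.0029,-1,0,-2,0,0,0,0.0029,-1,0,0,0,0,0,0,-1],
)

```text
t: 13.2
tool_pos: [510.0, 55.8, 41.6]
eef_rot: [-3.14, 0.14, -2.971]
ft_force: [-1.5, 0.5, 2.0]
finger_gap: 15.3
gripper_force: 55.0
```

```bash
python3 - <<'E'
from h import *
s=st();C=camera("side")
b=cv2.resize(C["img"][140:290,210:360][...,::-1],None,fx=4,fy=4)
cv2.imwrite("pics/s4.png",b)
E
```

```text
{'t': 13.2, 'joint_positions': [0.449, 0.359, -0.629, 0.091, -0.45, -1.929], 'tool_pos': [510.004, 55.829, 41.582], 'eef_rot': [-3.14, 0.14, -2.971], 'ft_force': [-1.51, 0.519, 2.026], 'finger_gap': 15.272, 'gripper_force': 55.0}
```

View pics/s4.png

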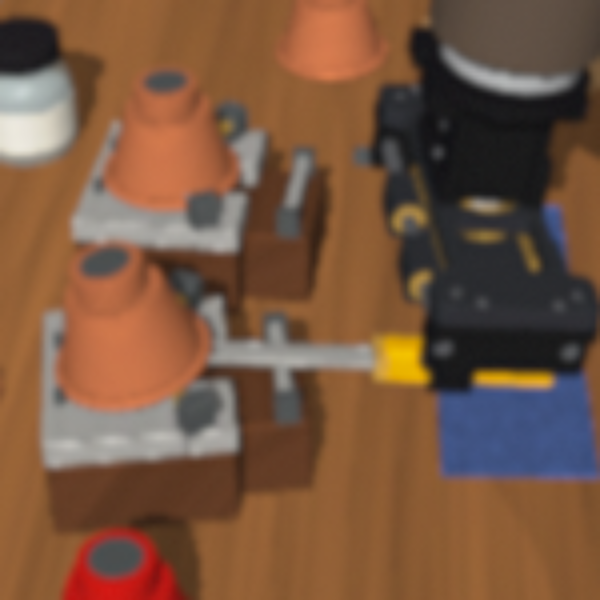

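The left bowl's rim front is lifted clearly (crop (205,340)), the foot leaning back; go on to 12° nose-up, then reverse and withdraw.

Request:
send_rows(
  moves=[0,-2,0,0,0,0.0029,-1,0,-2,0,0,0,0.0029,-1,0,0,0,0,0,0,-1,0,0,0,0,0,0,-1],
)

```text
t: 13.65
tool_pos: [511.2, 55.9, 35.9]
eef_rot: [-3.14, 0.209, -2.972]
ft_force: [-2.8, 0.9, 2.6]
finger_gap: 15.9
gripper_force: 55.0
```

Request:
send_rows(
  moves=[0,2,0,0,0,-0.0029,-1,0,2,0,0,0,-0.0029,-1,0,2,0,0,0,-0.0029,-1,0,2,0,0,0,-0.0029,-1,0,2,0,0,0,-0.0029,-1,0,2,0,0,0,-0.0029,-1,0,2,0,0,0,-0.0029,-1,0,2,0,0,0,-0.0029,-1,0,2,0,0,0,-0.0029,-1,0,2,0,0,0,-0.0029,-1],
)

```text
t: 14.65
tool_pos: [509.4, 56.1, 65.1]
eef_rot: [3.141, -0.143, -2.972]
ft_force: [-1.1, -0.7, 2.5]
finger_gap: 15.4
gripper_force: 55.0
```

Request:
send_rows(
  moves=[0,2,0,0,0,-0.0029,-1,0,2,0,0,0,-0.0029,-1,0,2,0,0,0,-0.0029,-1,0,0,0,0,0,0,-1,0,0,0,0,0,0,-1],
)

```text
t: 15.15
tool_pos: [512.4, 56.8, 73.1]
eef_rot: [3.141, -0.241, -2.972]
ft_force: [0.9, -0.3, 1.2]
finger_gap: 15.8
gripper_force: 55.0
```

```bash
python3 - <<'E'
from h import *
s=st();C=camera("side")
go(tgt(*L,-161.9,74.3,14),tool(9.7,14))
b=cv2.resize(C["img"][140:290,210:360][...,::-1],None,fx=4,fy=4)
cv2.imwrite("pics/s5.png",b)
E
```

```text
{'t': 15.15, 'joint_positions': [0.392, 0.48, -0.258, -0.061, -1.069, -1.757], 'tool_pos': [512.383, 56.752, 73.093], 'eef_rot': [3.141, -0.241, -2.972], 'ft_force': [0.862, -0.283, 1.202], 'finger_gap': 15.764, 'gripper_force': 54.999}
turn [0.01 0.19 0.03] then shift(new axes) mm [-1.2 -0.9 -1. ]
```

View pics/s5.png

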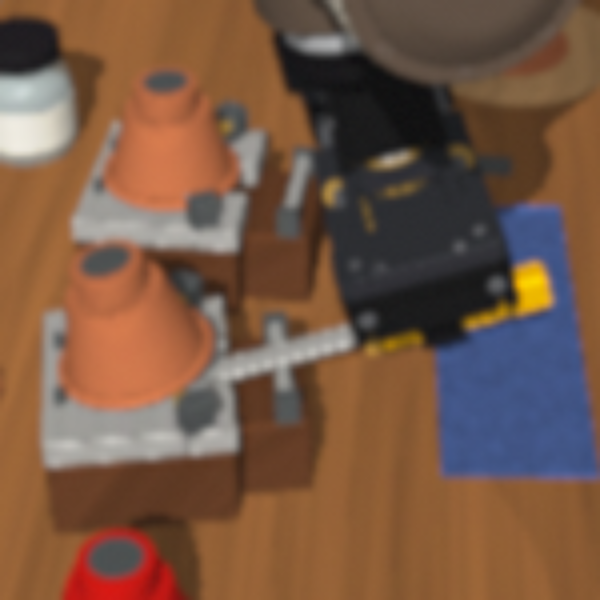

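The bowl stays tilted with the bar lowered: freed. Withdraw.

Request:
send_rows(
  moves=[0,0,0,0.005,0,-0.0005,-1,0,0,0,0.01,0,-0.0005,-1,0,0,0,0.02,0,0,-1,0,0,0,0.02,0,0,-1,0,0,0,0.02,0,-0.01,-1,0,0,0,0,0,-0.03,-1,0,0,0,0,0,-0.03,-1,0,0,0,0,0,0,-1,0,0,0,0,0,0,-1],
)

```text
t: 16.1
tool_pos: [454.8, 46.7, 160.2]
eef_rot: [3.141, -0.244, -2.972]
ft_force: [-0.1, 0.3, -2.2]
finger_gap: 15.4
gripper_force: 55.0
```

```bash
python3 - <<'E'
from h import *
s=st()
go(tgt(*Rr,-235,150,14),tool(-4.2,14))
go(tgt(*Rr,-182.9,85.4,14),tool(-4.2,14))
T=camera("top");C=camera("side")
for c,p in((T,[663,82,121]),(C,[663,82,121]),(T,[392.6,330.6,61]),(T,[589.4,-341,61])): print(disc(c,p))
O,Rb=barcheck(s)
print(proj(C,O+Rb.apply([135,0,10])).round(1),proj(C,O+Rb.apply([-45,0,20])).round(1))
a=cv2.resize(C["img"][150:250,250:400][...,::-1],None,fx=4,fy=4)
cv2.imwrite("pics/s6.png",a)
E
```

```text
{'t': 16.1, 'joint_positions': [0.416, 0.292, -0.301, -0.063, -1.215, -1.789], 'tool_pos': [454.819, 46.72, 160.152], 'eef_rot': [3.141, -0.244, -2.972], 'ft_force': [-0.05, 0.346, -2.161], 'finger_gap': 15.427, 'gripper_force': 54.999}
turn [-3.34  0.02 13.49] then shift(new axes) mm [   0.3 -123.6   11. ]
turn [-3.34  0.02 13.49] then shift(new axes) mm [ -65.9 -123.6   61.1]
(array([674.91849485,  82.91550569, 121.        ]), array([ 9,  8, 56], dtype=int32))
(array([672.73951254,  76.02398659, 121.        ]), array([10,  7, 57], dtype=int32))
(array([379.6089035 , 350.96675738,  61.        ]), array([ 5, 12, 38], dtype=int32))
(array([ 590.54833305, -341.20451281,   61.        ]), array([ 8,  8, 51], dtype=int32))
[286.6 196.1] [379.  165.6]
```

View pics/s6.png

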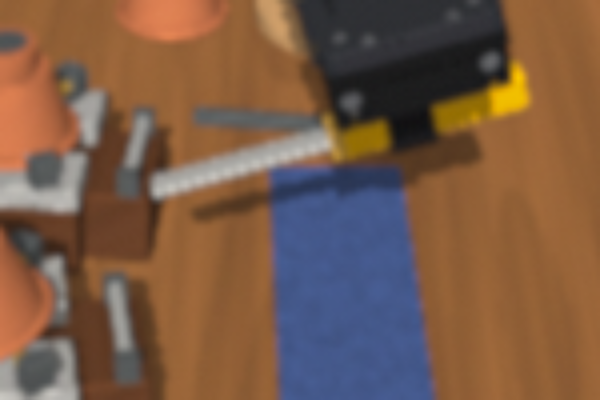

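Tip at (288,197), as predicted, so the bar has not slipped. On to the right block.

Request:
send_rows(
  moves=[-1.67,0,6.745,0,-0.0206,0,-1,-1.67,0.02,6.745,0,-0.0206,0,-1,0,0,0,0,-0.0206,0,-1,0,0,0,0,-0.0206,0,-1,0,0,0,0,-0.0206,0,-1,0,0,0,0,-0.0206,0,-1,0,0,0,0,0,0,-1,0,0,0,0,0,0,-1],
)

```text
t: 17.0
tool_pos: [453.9, -76.3, 159.1]
eef_rot: [-3.141, -0.246, 3.067]
ft_force: [-0.4, 0.4, -1.1]
finger_gap: 15.3
gripper_force: 55.0
```

```bash
python3 - <<'E'
from h import *
s=st()
go(tgt(*Rr,-182.9,85.4,14),tool(-4.2,14))
E
```

```text
{'t': 17.0, 'joint_positions': [0.15, 0.298, -0.297, -0.057, -1.216, -1.768], 'tool_pos': [453.87, -76.273, 159.122], 'eef_rot': [-3.141, -0.246, 3.067], 'ft_force': [-0.414, 0.407, -1.146], 'finger_gap': 15.266, 'gripper_force': 54.999}
turn [-0.03 -0.09 -0.05] then shift(new axes) mm [-57.8  -0.9  62.1]
```

Request:
send_rows(
  moves=[0,0,0,-0.0116,0,0.0124,-1,0,0,0,-0.0116,-0.0005,0.0124,-1,0,0,0,-0.0116,0,0.0124,-1,0,0,0,-0.0115,-0.0004,0.0124,-1,0,0,0,-0.0115,0,0.0125,-1,0,0,0,0,0,0,-1,0,0,0,0,0,0,-1],
)

```text
t: 17.7
tool_pos: [495.7, -80.2, 85.1]
eef_rot: [-3.14, -0.245, 3.069]
ft_force: [0.3, 0.3, -1.0]
finger_gap: 15.5
gripper_force: 55.0
```

```bash
python3 - <<'E'
from h import *
s=st()
go(tgt(*Rr,-182.9,79.4,14),tool(-4.2,14))
C=camera("side")
O,Rb=barcheck(s)
t=proj(C,O+Rb.apply([135,0,10]));print(t.round(1))
cv2.imwrite("pics/s7.png",cv2.resize(C["img"][150:230,230:310][...,::-1],None,fx=6,fy=6))
E
```

```text
{'t': 17.7, 'joint_positions': [0.132, 0.448, -0.28, -0.055, -1.084, -1.744], 'tool_pos': [495.744, -80.162, 85.128], 'eef_rot': [-3.14, -0.245, 3.069], 'ft_force': [0.333, 0.277, -1.04], 'finger_gap': 15.527, 'gripper_force': 54.999}
turn [-0.07 -0.05  0.02] then shift(new axes) mm [-0.5 -0.1  6.3]
[272.9 183.3]
```

View pics/s7.png

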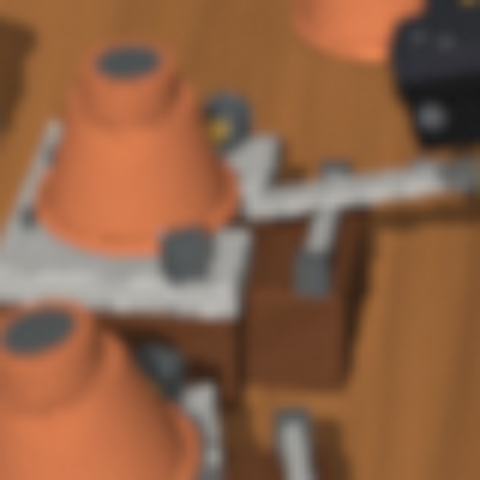

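Request:
send_rows(
  moves=[0,0,0,0,0,0.002,-1,0,0,0,0,0,0.002,-1,0,0,0,0,0,0.0015,-1,0,0,0,0,0,0,-1,0,0,0,0,0,0,-1],
)

```text
t: 18.25
tool_pos: [494.6, -80.0, 80.8]
eef_rot: [-3.141, -0.243, 3.069]
ft_force: [0.0, -0.1, -1.7]
finger_gap: 15.4
gripper_force: 55.0
```

Request:
send_rows(
  moves=[0,0,0,0,0,0.001,-1,0,0,0,0,0,0,-1,0,0,0,0,0,0,-1],
)

```text
t: 18.55
tool_pos: [494.3, -80.0, 79.7]
eef_rot: [-3.141, -0.243, 3.069]
ft_force: [-0.2, -0.2, -2.0]
finger_gap: 15.7
gripper_force: 55.0
```

Request:
send_rows(
  moves=[0,0,0,0,0,0.001,-1,0,0,0,0,0,0,-1,0,0,0,0,0,0,-1],
)

```text
t: 18.85
tool_pos: [494.2, -80.0, 78.7]
eef_rot: [-3.141, -0.243, 3.069]
ft_force: [0.2, -0.4, -1.3]
finger_gap: 15.6
gripper_force: 55.0
```

Request:
send_rows(
  moves=[0,0,0,-0.004,0,0,-1,0,0,0,-0.004,0,0,-1,0,0,0,-0.004,0,0,-1,0,0,0,0,0,0,-1],
)

```text
t: 19.25
tool_pos: [506.5, -80.9, 75.6]
eef_rot: [-3.141, -0.243, 3.069]
ft_force: [0.0, -0.5, -1.6]
finger_gap: 15.5
gripper_force: 55.0
```

Request:
send_rows(
  moves=[0,0,0,-0.004,0,0,-1,0,0,0,-0.003,0,0,-1,0,0,0,-0.002,0,0,-1,0,0,0,0,0,0,-1,0,0,0,0,0,0,-1],
)

```text
t: 19.75
tool_pos: [514.6, -81.5, 73.6]
eef_rot: [-3.141, -0.243, 3.069]
ft_force: [1.1, 0.2, -0.9]
finger_gap: 16.0
gripper_force: 55.0
```

```bash
python3 - <<'E'
from h import *
s=st()
go(tgt(*Rr,-161.9,74.3,14),tool(-4.2,14))
E
```

```text
{'t': 19.75, 'joint_positions': [0.125, 0.488, -0.245, -0.053, -1.077, -1.738], 'tool_pos': [514.619, -81.494, 73.611], 'eef_rot': [-3.141, -0.243, 3.069], 'ft_force': [1.052, 0.245, -0.939], 'finger_gap': 15.96, 'gripper_force': 54.999}
turn [-0.03  0.09  0.02] then shift(new axes) mm [-1.  -0.1 -0.5]
```

Request:
send_rows(
  moves=[0,-2,0,0,0,0.003,-1,0,-2,0,0,0,0.003,-1,0,-2,0,0,0,0.003,-1,0,-2,0,0,0,0.003,-1,0,-2,0,0,0,0.003,-1,0,-2,0,0,0,0.0029,-1,0,-2,0,0,0,0.0029,-1,0,-2,0,0,0,0.0029,-1,0,0,0,0,0,0,-1],
)

```text
t: 20.65
tool_pos: [511.4, -81.2, 50.6]
eef_rot: [-3.141, 0.037, 3.069]
ft_force: [0.6, 0.1, 0.3]
finger_gap: 15.8
gripper_force: 55.0
```

Request:
send_rows(
  moves=[0,-2,0,0,0,0.0029,-1,0,-2,0,0,0,0.0029,-1,0,-2,0,0,0,0.0029,-1,0,-2,0,0,0,0.0029,-1,0,-2,0,0,0,0.0029,-1,0,0,0,0,0,0,-1,0,0,0,0,0,0,-1],
)

```text
t: 21.35
tool_pos: [512.1, -81.7, 35.7]
eef_rot: [-3.14, 0.207, 3.069]
ft_force: [-3.0, 1.1, 1.8]
finger_gap: 15.7
gripper_force: 55.0
```

Request:
send_rows(
  moves=[0,2,0,0,0,-0.0029,-1,0,2,0,0,0,-0.0029,-1,0,2,0,0,0,-0.0029,-1,0,2,0,0,0,-0.0029,-1,0,2,0,0,0,-0.0029,-1,0,2,0,0,0,-0.0029,-1,0,2,0,0,0,-0.0029,-1,0,2,0,0,0,-0.0029,-1,0,2,0,0,0,-0.0029,-1,0,2,0,0,0,-0.0029,-1],
)

```text
t: 22.35
tool_pos: [511.5, -81.1, 65.2]
eef_rot: [3.141, -0.142, 3.069]
ft_force: [-2.0, -0.5, 1.0]
finger_gap: 15.6
gripper_force: 55.0
```

Request:
send_rows(
  moves=[0,2,0,0,0,-0.0029,-1,0,2,0,0,0,-0.0029,-1,0,2,0,0,0,-0.0029,-1,0,0,0,0,0,0,-1,0,0,0,0,0,0,-1],
)

```text
t: 22.85
tool_pos: [514.3, -81.2, 73.2]
eef_rot: [3.141, -0.241, 3.069]
ft_force: [0.4, -0.2, 0.6]
finger_gap: 15.4
gripper_force: 55.0
```

```bash
python3 - <<'E'
from h import *
s=st();C=camera("side")
for p in([663,82,121],[666,-93,121]): print(disc(C,p))
cv2.imwrite("pics/s8.png",cv2.resize(C["img"][140:290,210:360][...,::-1],None,fx=4,fy=4))
E
```

```text
{'t': 22.85, 'joint_positions': [0.126, 0.487, -0.247, -0.054, -1.073, -1.738], 'tool_pos': [514.268, -81.227, 73.184], 'eef_rot': [3.141, -0.241, 3.069], 'ft_force': [0.391, -0.217, 0.623], 'finger_gap': 15.359, 'gripper_force': 54.999}
(array([672.74138733,  75.81582107, 121.        ]), array([10,  8, 58], dtype=int32))
(array([ 677.74568327, -101.72216049,  121.        ]), array([ 9,  5, 32], dtype=int32))
```

View pics/s8.png

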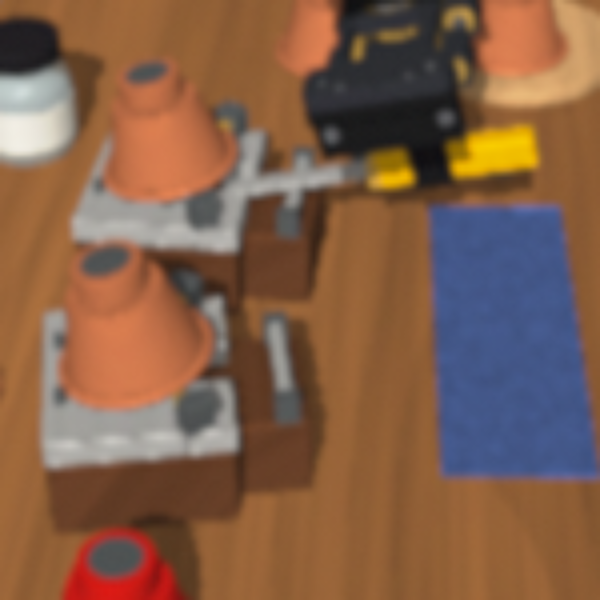

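Both bowls are now tilted and loose (feet at crop (148,72) and (105,262)). Withdraw and lay the bar back on the mat.

Request:
send_rows(
  moves=[0,0,0,0.005,0,-0.0005,-1,0,0,0,0.01,0,-0.0005,-1,0,0,0,0.02,0,0,-1,0,0,0,0.02,0,0,-1,0,0,0,0.02,0,-0.01,-1,0,0,0,0,0,-0.03,-1,0,0,0,0,0,-0.03,-1,0,0,0,0,0,0,-1,0,0,0,0,0,0,-1],
)

```text
t: 23.8
tool_pos: [455.9, -77.0, 160.2]
eef_rot: [3.141, -0.244, 3.068]
ft_force: [0.1, -0.1, -2.5]
finger_gap: 15.3
gripper_force: 55.0
```

```bash
python3 - <<'E'
from h import *
s=st()
go([472,-67,60],tool(92,0))
E
```

```text
{'t': 23.8, 'joint_positions': [0.148, 0.3, -0.292, -0.057, -1.218, -1.766], 'tool_pos': [455.883, -77.046, 160.216], 'eef_rot': [3.141, -0.244, 3.068], 'ft_force': [0.08, -0.082, -2.516], 'finger_gap': 15.303, 'gripper_force': 54.999}
turn [ 11.75 -10.51 -95.67] then shift(new axes) mm [ -9.5 -16.5 100.2]
```

Request:
send_rows(
  moves=[0.979,-0.876,-7.972,0,0,0,-1,0.979,-0.876,-7.972,0,0,0,-1,0.979,-0.876,-7.972,0,0,0,-1,0.979,-0.876,-7.972,0,0,0,-1,0.979,-0.876,-7.972,0,0,0,-1,0.979,-0.876,-7.972,0,0,0,-1,0.979,-0.876,-7.972,0,0,0,-1,0.979,-0.876,-7.972,0,0,0,-1,0.979,-0.876,-7.972,0,0,0,-1,0.979,-0.876,-7.972,0,0,0,-1,0.979,-0.876,-7.972,0,0,0,-1,0.979,-0.876,-7.972,0,0,0,-1],
)

```text
t: 25.0
tool_pos: [454.8, -77.3, 158.2]
eef_rot: [3.138, -0.0, -1.53]
ft_force: [0.1, -0.2, -1.1]
finger_gap: 15.5
gripper_force: 55.0
```

Request:
send_rows(
  moves=[0,0,0,-0.005,-0.008,0.02,-1,0,0,0,-0.0045,-0.0085,0.02,-1,0,0,0,0,0,0.03,-1,0,0,0,0,0,0.03,-1,0,0,0,0,0,0,-1,0,0,0,0,0,0,-1],
)

```text
t: 25.6
tool_pos: [472.4, -67.6, 59.5]
eef_rot: [3.139, -0.002, -1.535]
ft_force: [0.1, -0.8, -0.6]
finger_gap: 15.3
gripper_force: 55.0
```

```bash
python3 - <<'E'
from h import *
s=st()
go([472,-67,8],tool(92,0))
C=camera("side");O,Rb=barcheck(s)
for q in([135,0,12],[-45,0,20],[45,0,20]): print(proj(C,O+Rb.apply(q)).round(1))
i=cv2.cvtColor(C["img"],cv2.COLOR_RGB2HSV);m=(i[...,0]>18)&(i[...,0]<32)&(i[...,1]>150);v,u=np.nonzero(m[140:280,290:380]);print(u.min()+290,u.max()+290,v.min()+140,v.max()+140)
E
```

```text
{'t': 25.6, 'joint_positions': [0.2, 0.335, -0.558, 0.002, -0.681, -0.166], 'tool_pos': [472.369, -67.584, 59.492], 'eef_rot': [3.139, -0.002, -1.535], 'ft_force': [0.118, -0.752, -0.605], 'finger_gap': 15.333, 'gripper_force': 54.999}
turn [ 0.16 -0.1   0.04] then shift(new axes) mm [-0.6  0.3 51.5]
[342.1 222.8]
[336.7 171.1]
[339.3 193.5]
322 361 147 196
```

Lower to contact, then release.

Request:
send_rows(
  moves=[0,0,0,0,0,0.02,-1,0,0,0,0,0,0.02,-1,0,0,0,0,0,0.008,-1,0,0,0,0,0,0.003,-1,0,0,0,0,0,0,-1,0,0,0,0,0,0,-1],
)

```text
t: 26.25
tool_pos: [474.6, -67.2, 10.1]
eef_rot: [-3.139, -0.001, -1.535]
ft_force: [-0.0, -0.6, -1.2]
finger_gap: 15.7
gripper_force: 55.0
```

Request:
send_rows(
  moves=[0,0,0,0,0,0.001,-1,0,0,0,0,0,0.001,-1,0,0,0,0,0,0,-1],
)

```text
t: 26.55
tool_pos: [473.8, -67.4, 7.3]
eef_rot: [-3.14, -0.001, -1.536]
ft_force: [-0.5, -0.1, -1.1]
finger_gap: 15.6
gripper_force: 55.0
```

Request:
send_rows(
  moves=[0,0,0,0,0,0.001,-1,0,0,0,0,0,0.001,-1,0,0,0,0,0,0,-1],
)

```text
t: 26.85
tool_pos: [473.8, -67.4, 5.0]
eef_rot: [-3.141, -0.001, -1.535]
ft_force: [-0.3, 0.7, -1.2]
finger_gap: 15.4
gripper_force: 55.0
```

Request:
send_rows(
  moves=[0,0,0,0,0,0,-0.6,0,0,0,0,0,0,-0.5,0,0,0,0,0,0,-0.3,0,0,0,0,0,0,0,0,0,0,0,0,0,0.3,0,0,0,0,0,0,0.6,0,0,0,0,0,0,1,0,0,0,0,0,0,1,0,0,0,0,0,-0.02,1,0,0,0,0,0,-0.05,1,0,0,0,0,0,-0.05,1,0,0,0,0,0,-0.05,1],
)

```text
t: 28.05
tool_pos: [473.1, -67.3, 177.0]
eef_rot: [-3.141, -0.001, -1.535]
ft_force: [1.0, 0.3, 0.4]
finger_gap: 85.5
gripper_force: 0.0
```

```bash
python3 - <<'E'
from h import *
s=st()
c=camera("wrist")
i=cv2.cvtColor(c["img"],cv2.COLOR_RGB2HSV);m=((i[...,0]>18)&(i[...,0]<32)&(i[...,1]>150)&(i[...,2]>120)).astype(np.uint8);m[250:]=0
vv,uu=np.nonzero(m);q=np.array([ray(c,a,b,23)[:2] for a,b in zip(uu,vv)],np.float32);print("handle",cv2.minAreaRect(q))
P=cloud(c);print("handle z",np.percentile(P[...,2][m>0],[5,50,95]).round(1))
T=camera("top")
for p in([392.6,330.6,61],[589.4,-341,61],[465,-330,73],[675,80,125],[678,-96,125]): print(p,disc(T,p))
E
```

```text
{'t': 28.05, 'joint_positions': [0.2, 0.176, -0.411, 0.001, -0.984, -0.166], 'tool_pos': [473.089, -67.281, 177.02], 'eef_rot': [-3.141, -0.001, -1.535], 'ft_force': [1.042, 0.307, 0.388], 'finger_gap': 85.508, 'gripper_force': 0.0}
handle ((473.5720520019531, -78.7853012084961), (14.391121864318848, 89.70649719238281), 1.6799335479736328)
handle z [21.1 22.8 24.1]
[392.6, 330.6, 61] (array([392.58459628, 330.6006795 ,  61.        ]), array([ 9,  9, 57], dtype=int32))
[589.4, -341, 61] (array([ 590.54833305, -341.20451281,   61.        ]), array([ 8,  8, 51], dtype=int32))
[465, -330, 73] (array([ 465.82559278, -330.55882761,   73.        ]), array([ 9,  8, 54], dtype=int32))
[675, 80, 125] (array([674.32168396,  82.67878903, 125.        ]), array([ 9,  8, 56], dtype=int32))
[678, -96, 125] (array([678.35677188, -93.79482432, 125.        ]), array([ 8,  8, 53], dtype=int32))
```

Bar lies flat on the mat, nothing knocked. Now the bench bowl.

```bash
python3 - <<'E'
from h import *
go([589.4,-341.1,130],down(-88));go([589.4,-341.1,47],down(-88))
E
```

```text
turn [-0.98 -0.04  0.11] then shift(new axes) mm [ 277.9 -101.4   52.5]
turn [-0.98 -0.04  0.11] then shift(new axes) mm [ 277.9 -101.4  135.5]
```

Request:
send_rows(
  moves=[0,0,0,0.035,-0.0127,0.005,1,0,0,0,0.035,-0.0127,0.005,1,0,0,0,0.035,-0.0127,0.005,1,0,0,0,0.035,-0.0127,0.005,1,0,0,0,0.035,-0.0127,0.005,1,0,0,0,0.035,-0.0127,0.005,1,0,0,0,0.035,-0.0127,0.005,1,0,0,0,0.033,-0.0125,0.005,1,0,0,0,0,0,0,1,0,0,0,0,0,0,1],
)

```text
t: 29.15
tool_pos: [584.0, -341.8, 133.8]
eef_rot: [3.14, 0.0, -1.537]
ft_force: [-0.0, 0.0, -0.2]
finger_gap: 86.9
gripper_force: 0.0
```

```bash
python3 - <<'E'
from h import *
s=st();go([589.4,-341.1,49],down(-88),s)
c=camera("wrist");i=cv2.cvtColor(c["img"],cv2.COLOR_RGB2HSV)
print(disc(c,[589.4,-341.1,61],40), proj(c,[589.4,-341.1,61]))
E
```

```text
{'t': 29.15, 'joint_positions': [-0.291, 0.538, 0.03, 0.0, -1.064, 0.325], 'tool_pos': [584.027, -341.755, 133.758], 'eef_rot': [3.14, 0.0, -1.537], 'ft_force': [-0.017, 0.038, -0.228], 'finger_gap': 86.903, 'gripper_force': 0.0}
turn [ 0.09  0.02 -0.07] then shift(new axes) mm [-0.5 -5.4 84.8]
(array([ 588.05854445, -341.22922141,   61.        ]), array([ 35,  33, 896], dtype=int32)) [276.95931932 225.32602449]
```

Request:
send_rows(
  moves=[0,0,0,-0.0005,-0.0047,0.02,1,0,0,0,0,0,0.03,1,0,0,0,0,0,0.02,1,0,0,0,0,0,0.01,0.5,0,0,0,0,0,0.0055,0.2,0,0,0,0,0,0,-0.1,0,0,0,0,0,0,-1,0,0,0,0,0,0,-1,0,0,0,0,0,0,-1,0,0,0,0,0,0,-1],
  squeeze=25,
)

```text
t: 30.2
tool_pos: [589.8, -341.1, 50.6]
eef_rot: [-3.14, -0.001, -1.536]
ft_force: [0.2, -0.7, 0.3]
finger_gap: 39.0
gripper_force: 0.0
```

Request:
send_rows(
  moves=[0,0,0,0,0,0,-1,0,0,0,0,0,0,-1],
)

```text
t: 30.4
tool_pos: [589.4, -341.0, 50.4]
eef_rot: [-3.141, -0.001, -1.536]
ft_force: [-0.6, 0.2, 2.9]
finger_gap: 35.5
gripper_force: 25.0
```

Request:
send_rows(
  moves=[0,0,0,0,0,-0.005,-1,0,0,0,0,0,-0.02,-1,0,0,0,0,0,-0.03,-1,0,0,0,0,0,-0.03,-1,0,0,0,0,0,-0.02,-1,0,0,0,0,0,0,-1],
)

```text
t: 31.0
tool_pos: [591.5, -341.6, 159.0]
eef_rot: [-3.134, -0.004, -1.535]
ft_force: [-0.4, 0.6, -1.1]
finger_gap: 35.1
gripper_force: 25.0
```

```bash
python3 - <<'E'
from h import *
s=st();go([465.2,-330.2,150],down(-88),s)
E
```

```text
{'t': 31.0, 'joint_positions': [-0.287, 0.523, 0.069, 0.002, -1.108, 0.322], 'tool_pos': [591.466, -341.644, 158.963], 'eef_rot': [-3.134, -0.004, -1.535], 'ft_force': [-0.408, 0.585, -1.051], 'finger_gap': 35.126, 'gripper_force': 25.0}
turn [-0.46 -0.24  0.04] then shift(new axes) mm [-15.8 125.8   9. ]
```

Request:
send_rows(
  moves=[0,0,0,-0.003,0.025,0,-1,0,0,0,-0.003,0.025,0,-1,0,0,0,-0.003,0.025,0,-1,0,0,0,-0.003,0.025,0,-1,0,0,0,-0.003,0.0237,0,-1,0,0,0,0,0,0,-1,0,0,0,0,0,0,-1,0,0,0,0,0,0,-1],
)

```text
t: 31.8
tool_pos: [465.9, -330.2, 154.2]
eef_rot: [-3.141, -0.001, -1.535]
ft_force: [0.6, 0.2, -1.4]
finger_gap: 35.3
gripper_force: 25.0
```

```bash
python3 - <<'E'
from h import *
s=st();go([465.2,-330.2,85],down(-88),s)
E
```

```text
{'t': 31.8, 'joint_positions': [-0.333, 0.351, -0.226, 0.001, -0.992, 0.368], 'tool_pos': [465.874, -330.176, 154.233], 'eef_rot': [-3.141, -0.001, -1.535], 'ft_force': [0.558, 0.153, -1.356], 'finger_gap': 35.345, 'gripper_force': 25.0}
turn [-0.03 -0.05  0.03] then shift(new axes) mm [ 0.   0.7 69.2]
```

Request:
send_rows(
  moves=[0,0,0,0,0.0005,0.02,-1,0,0,0,0,0,0.02,-1,0,0,0,0,0,0.015,-1,0,0,0,0,0,0.008,-1,0,0,0,0,0,0.004,-1,0,0,0,0,0,0.002,-1,0,0,0,0,0,0,-1,0,0,0,0,0,0,-1],
)

```text
t: 32.6
tool_pos: [465.4, -330.5, 86.6]
eef_rot: [-3.139, -0.002, -1.535]
ft_force: [0.6, 0.5, -1.2]
finger_gap: 35.2
gripper_force: 25.0
```

Request:
send_rows(
  moves=[0,0,0,0,0,0.001,-1,0,0,0,0,0,0.001,-1,0,0,0,0,0,0.001,-1,0,0,0,0,0,0,-1],
)

```text
t: 33.0
tool_pos: [464.8, -330.2, 82.8]
eef_rot: [-3.141, -0.001, -1.536]
ft_force: [0.6, 0.3, -1.0]
finger_gap: 34.9
gripper_force: 25.0
```

Request:
send_rows(
  moves=[0,0,0,0,0,0.001,-1,0,0,0,0,0,0.001,-1,0,0,0,0,0,0,-1],
)

```text
t: 33.3
tool_pos: [465.0, -330.3, 81.4]
eef_rot: [-3.141, -0.001, -1.535]
ft_force: [0.6, 2.1, 3.6]
finger_gap: 35.1
gripper_force: 25.0
```

Request:
send_rows(
  moves=[0,0,0,0,0,0.0007,-1,0,0,0,0,0,0,-1],
)

```text
t: 33.5
tool_pos: [465.0, -330.3, 81.4]
eef_rot: [-3.141, -0.002, -1.535]
ft_force: [-1.8, 2.4, 6.4]
finger_gap: 35.4
gripper_force: 25.0
```

Nested at the expected height. Release, and on to the felt bowl.

Request:
send_rows(
  moves=[0,0,0,0,0,0,-0.1,0,0,0,0,0,0,0,0,0,0,0,0,0,0.3,0,0,0,0,0,0,0.5,0,0,0,0,0,-0.01,0.7,0,0,0,0,0,-0.03,1,0,0,0,0,0,-0.04,1,0,0,0,0,0,-0.04,1,0,0,0,0,0,0,1],
)

```text
t: 34.4
tool_pos: [468.1, -332.1, 207.7]
eef_rot: [-3.129, -0.008, -1.534]
ft_force: [-0.3, -0.1, -0.1]
finger_gap: 85.5
gripper_force: 0.0
```

```bash
python3 - <<'E'
from h import *
s=st();go([391.6,330.6,150],down(-88),s)
T=camera("top")
for p in([465.2,-330.2,92],[392.6,330.6,61],[674,83,125],[678,-94,125]): print(p,disc(T,p))
E
```

```text
{'t': 34.4, 'joint_positions': [-0.333, 0.301, -0.156, 0.004, -1.098, 0.368], 'tool_pos': [468.138, -332.14, 207.702], 'eef_rot': [-3.129, -0.008, -1.534], 'ft_force': [-0.281, -0.062, -0.055], 'finger_gap': 85.549, 'gripper_force': 0.0}
turn [-0.75 -0.48  0.09] then shift(new axes) mm [-665.    53.4   57.7]
[465.2, -330.2, 92] (array([ 462.16346625, -328.54766246,   92.        ]), array([ 19,  19, 312], dtype=int32))
[392.6, 330.6, 61] (array([392.58459628, 330.6006795 ,  61.        ]), array([ 9,  9, 57], dtype=int32))
[674, 83, 125] (array([674.24579454,  82.86330624, 125.        ]), array([ 9,  8, 55], dtype=int32))
[678, -94, 125] (array([678.35677188, -93.79482432, 125.        ]), array([ 8,  8, 53], dtype=int32))
```

Request:
send_rows(
  moves=[0,0,0,-0.042,0.003,0,1,0,0,0,-0.042,0.003,0,1,0,0,0,-0.042,0.003,0,1,0,0,0,-0.042,0.003,0,1,0,0,0,-0.042,0.003,0,1,0,0,0,-0.042,0.003,0,1,0,0,0,-0.042,0.003,0,1,0,0,0,-0.042,0.003,0,1,0,0,0,-0.042,0.003,0,1,0,0,0,-0.042,0.003,0,1],
)

```text
t: 35.45
tool_pos: [418.9, 89.9, 199.3]
eef_rot: [3.141, -0.001, -1.535]
ft_force: [0.9, -0.3, -0.5]
finger_gap: 86.9
gripper_force: 0.0
```

Request:
send_rows(
  moves=[0,0,0,-0.041,0.0033,0.008,1,0,0,0,-0.041,0.0033,0.008,1,0,0,0,-0.041,0.0033,0.008,1,0,0,0,-0.041,0.0033,0.008,1,0,0,0,-0.041,0.0033,0.008,1,0,0,0,-0.038,0.0033,0.008,1,0,0,0,0,0,0,1,0,0,0,0,0,0,1],
)

```text
t: 36.25
tool_pos: [390.9, 330.6, 150.3]
eef_rot: [3.141, -0.003, -1.534]
ft_force: [0.0, -1.0, 0.6]
finger_gap: 86.8
gripper_force: 0.0
```

```bash
python3 - <<'E'
from h import *
s=st()
c=camera("wrist");d=disc(c,[391.6,330.6,61],45);print(d)
go([*d[0][:2],50],down(-88),s)
save(c,"w9")
E
```

```text
{'t': 36.25, 'joint_positions': [1.02, 0.263, -0.369, 0.001, -0.941, -0.984], 'tool_pos': [390.854, 330.635, 150.307], 'eef_rot': [3.141, -0.003, -1.534], 'ft_force': [0.022, -1.032, 0.568], 'finger_gap': 86.775, 'gripper_force': 0.0}
(array([390.30997412, 329.19620551,  61.        ]), array([ 34,  32, 831], dtype=int32))
turn [ 0.06 -0.19  0.09] then shift(new axes) mm [  1.4   0.6 100.3]
```

Request:
send_rows(
  moves=[0,0,0,0.0005,0.0005,0.03,1,0,0,0,0,0,0.03,1,0,0,0,0,0,0.02,1,0,0,0,0,0,0.012,0.5,0,0,0,0,0,0.0085,0.2,0,0,0,0,0,0,-0.1,0,0,0,0,0,0,-1,0,0,0,0,0,0,-1,0,0,0,0,0,0,-1,0,0,0,0,0,0,-1,0,0,0,0,0,0,-1,0,0,0,0,0,0,-1],
)

```text
t: 37.5
tool_pos: [391.3, 330.2, 51.4]
eef_rot: [-3.14, -0.001, -1.535]
ft_force: [-1.7, -0.4, 3.3]
finger_gap: 34.9
gripper_force: 25.0
```

Request:
send_rows(
  moves=[0,0,0,0,0,-0.005,-1,0,0,0,0,0,-0.02,-1,0,0,0,0,0,-0.03,-1,0,0,0,0,0,-0.03,-1,0,0,0,0,0,-0.035,-1,0,0,0,0,0,0,-1,0,0,0,0,0,0,-1,0,0,0,0,0,0,-1],
)

```text
t: 38.3
tool_pos: [390.5, 329.3, 169.7]
eef_rot: [3.14, -0.003, -1.536]
ft_force: [-0.3, -0.1, -0.8]
finger_gap: 34.9
gripper_force: 25.0
```

```bash
python3 - <<'E'
from h import *
s=st();go([465.2,-330.2,172],down(-88),s)
E
```

```text
{'t': 38.3, 'joint_positions': [1.019, 0.24, -0.345, 0.001, -0.988, -0.985], 'tool_pos': [390.46, 329.261, 169.743], 'eef_rot': [3.14, -0.003, -1.536], 'ft_force': [-0.291, -0.1, -0.805], 'finger_gap': 34.89, 'gripper_force': 25.0}
turn [ 0.07 -0.17 -0.01] then shift(new axes) mm [661.7 -51.7  -2.3]
```

Request:
send_rows(
  moves=[0,0,0,0.039,-0.003,0,-1,0,0,0,0.039,-0.003,0,-1,0,0,0,0.039,-0.003,0,-1,0,0,0,0.039,-0.003,0,-1,0,0,0,0.039,-0.003,0,-1,0,0,0,0.039,-0.003,0,-1,0,0,0,0.039,-0.003,0,-1,0,0,0,0.039,-0.003,0,-1,0,0,0,0.039,-0.003,0,-1,0,0,0,0.039,-0.003,0,-1],
)

```text
t: 39.3
tool_pos: [433.9, -60.3, 170.1]
eef_rot: [3.14, -0.001, -1.535]
ft_force: [1.3, 0.3, -1.2]
finger_gap: 35.2
gripper_force: 25.0
```

Request:
send_rows(
  moves=[0,0,0,0.039,-0.003,0,-1,0,0,0,0.039,-0.003,0,-1,0,0,0,0.039,-0.003,0,-1,0,0,0,0.039,-0.003,0,-1,0,0,0,0.039,-0.003,0,-1,0,0,0,0.039,-0.003,0,-1,0,0,0,0.036,-0.003,0,-1,0,0,0,0,0,0,-1,0,0,0,0,0,0,-1,0,0,0,0,0,0,-1],
)

```text
t: 40.3
tool_pos: [464.7, -326.8, 170.5]
eef_rot: [3.14, 0.0, -1.535]
ft_force: [-0.2, -0.4, -0.5]
finger_gap: 35.5
gripper_force: 25.0
```

```bash
python3 - <<'E'
from h import *
s=st();go([465.0,-330.3,105],down(-88),s)
E
```

```text
{'t': 40.3, 'joint_positions': [-0.328, 0.332, -0.21, 0.0, -1.03, 0.363], 'tool_pos': [464.679, -326.8, 170.539], 'eef_rot': [3.14, 0.0, -1.535], 'ft_force': [-0.161, -0.353, -0.485], 'finger_gap': 35.451, 'gripper_force': 25.0}
turn [0.08 0.02 0.04] then shift(new axes) mm [ 3.5 -0.2 65.5]
```

Request:
send_rows(
  moves=[0,0,0,0.0035,0,0,-1,0,0,0,0,0,0.02,-1,0,0,0,0,0,0.02,-1,0,0,0,0,0,0.012,-1,0,0,0,0,0,0.008,-1,0,0,0,0,0,0.004,-1,0,0,0,0,0,0.002,-1,0,0,0,0,0,0,-1,0,0,0,0,0,0,-1],
)

```text
t: 41.2
tool_pos: [466.0, -331.4, 106.4]
eef_rot: [-3.14, -0.002, -1.535]
ft_force: [-0.1, -1.1, -1.9]
finger_gap: 35.2
gripper_force: 25.0
```

Request:
send_rows(
  moves=[0,0,0,0,0,0.001,-1,0,0,0,0,0,0.001,-1,0,0,0,0,0,0,-1],
)

```text
t: 41.5
tool_pos: [465.5, -331.2, 103.7]
eef_rot: [-3.141, -0.001, -1.536]
ft_force: [-0.1, 0.0, -0.9]
finger_gap: 35.1
gripper_force: 25.0
```

Request:
send_rows(
  moves=[0,0,0,0,0,0.001,-1,0,0,0,0,0,0.0005,-1,0,0,0,0,0,0,-1],
)

```text
t: 41.8
tool_pos: [465.5, -331.2, 102.1]
eef_rot: [-3.141, -0.001, -1.536]
ft_force: [-0.4, -0.0, -0.2]
finger_gap: 35.1
gripper_force: 25.0
```

Request:
send_rows(
  moves=[0,0,0,-0.0005,0,0.001,-1,0,0,0,0,0,0.0005,-1,0,0,0,0,0,0,-1],
)

```text
t: 42.1
tool_pos: [465.5, -330.6, 100.6]
eef_rot: [-3.141, -0.001, -1.536]
ft_force: [0.3, 0.6, -1.3]
finger_gap: 35.1
gripper_force: 25.0
```

Request:
send_rows(
  moves=[0,0,0,0,0,0.0007,-1,0,0,0,0,0,0,-1],
)

```text
t: 42.3
tool_pos: [465.5, -330.7, 99.9]
eef_rot: [-3.141, -0.001, -1.536]
ft_force: [0.9, -0.0, -1.4]
finger_gap: 35.1
gripper_force: 25.0
```

Request:
send_rows(
  moves=[0,0,0,0,0,0.0007,-1,0,0,0,0,0,0,-1],
)

```text
t: 42.5
tool_pos: [465.5, -330.7, 99.2]
eef_rot: [-3.141, -0.001, -1.536]
ft_force: [0.4, -0.4, -1.0]
finger_gap: 35.1
gripper_force: 25.0
```

Request:
send_rows(
  moves=[0,0,0,0,0,0.0007,-1,0,0,0,0,0,0,-1],
)

```text
t: 42.7
tool_pos: [465.6, -330.7, 98.5]
eef_rot: [-3.141, -0.001, -1.536]
ft_force: [-0.3, 0.4, -1.3]
finger_gap: 35.1
gripper_force: 25.0
```

Request:
send_rows(
  moves=[0,0,0,0,0,0.0007,-1,0,0,0,0,0,0,-1],
)

```text
t: 42.9
tool_pos: [465.6, -330.7, 98.4]
eef_rot: [-3.141, -0.001, -1.535]
ft_force: [-0.9, 0.9, 3.6]
finger_gap: 34.7
gripper_force: 25.0
```

Request:
send_rows(
  moves=[0,0,0,0,0,0.0007,-1,0,0,0,0,0,0,-1],
)

```text
t: 43.1
tool_pos: [465.6, -330.8, 98.4]
eef_rot: [-3.14, -0.002, -1.535]
ft_force: [-1.8, 1.8, 7.2]
finger_gap: 35.3
gripper_force: 25.0
```

Request:
send_rows(
  moves=[0,0,0,0,0,0,-0.1,0,0,0,0,0,0,0,0,0,0,0,0,0,0.3,0,0,0,0,0,0,0.5,0,0,0,0,0,-0.01,0.7,0,0,0,0,0,-0.03,1,0,0,0,0,0,-0.04,1,0,0,0,0,0,-0.04,1,0,0,0,0,0,0,1,0,0,0,0,0,0,1],
)

```text
t: 44.1
tool_pos: [465.9, -330.7, 218.9]
eef_rot: [-3.137, -0.002, -1.536]
ft_force: [0.7, 0.6, -0.2]
finger_gap: 86.5
gripper_force: 0.0
```

```bash
cat >> h.py <<'E'
def tilted(o,yaw,up,tilt=10,z0=66):
    B=R.from_euler('ZY',[yaw,tilt],degrees=True)
    return np.array([*o,z0])+B.apply([0,0,up]), B*R.from_euler('z',90,degrees=True)*R.from_matrix(np.diag([-1.,1,-1]))
E
python3 - <<'E'
from h import *
s=st();go(*tilted(*L,130),s)
T=camera("top");C=camera("side")
for c,p in((T,[465.2,-330.2,111]),(C,[465.2,-330.2,111]),(T,[674,83,125]),(T,[678,-94,125])): print(p,disc(c,p))
E
```

```text
{'t': 44.1, 'joint_positions': [-0.334, 0.294, -0.136, 0.0, -1.136, 0.369], 'tool_pos': [465.892, -330.683, 218.929], 'eef_rot': [-3.137, -0.002, -1.536], 'ft_force': [0.681, 0.624, -0.226], 'finger_gap': 86.456, 'gripper_force': 0.0}
turn [-10.21   0.54  -7.68] then shift(new axes) mm [-373.1 -286.5  -25.2]
[465.2, -330.2, 111] (array([ 462.74005664, -328.49418489,  111.        ]), array([ 19,  19, 307], dtype=int32))
[465.2, -330.2, 111] (array([ 465.42354617, -331.99838652,  111.        ]), array([ 8,  3, 21], dtype=int32))
[674, 83, 125] (array([674.24579454,  82.86330624, 125.        ]), array([ 9,  8, 55], dtype=int32))
[678, -94, 125] (array([678.35677188, -93.79482432, 125.        ]), array([ 8,  8, 53], dtype=int32))
```

Request:
send_rows(
  moves=[-5.1,0.27,-3.84,0,0,0,1,-5.11,0.27,-3.84,0,0,0,1,0,0,0,-0.037,-0.0286,-0.0025,1,0,0,0,-0.037,-0.0286,-0.0025,1,0,0,0,-0.037,-0.0286,-0.0025,1,0,0,0,-0.037,-0.0286,-0.0025,1,0,0,0,-0.037,-0.0286,-0.0025,1,0,0,0,-0.037,-0.0286,-0.0025,1,0,0,0,-0.037,-0.0286,-0.0025,1,0,0,0,-0.037,-0.0286,-0.0025,1,0,0,0,-0.037,-0.0286,-0.0025,1,0,0,0,-0.037,-0.0286,-0.0025,1],
)

```text
t: 45.4
tool_pos: [684.9, 84.0, 189.8]
eef_rot: [2.96, 0.001, -1.401]
ft_force: [0.3, -0.7, -0.3]
finger_gap: 86.9
gripper_force: 0.0
```

Request:
send_rows(
  moves=[0,0,0,0,0,0,1,0,0,0,0,0,0,1],
)

```text
t: 45.6
tool_pos: [684.3, 83.3, 189.1]
eef_rot: [2.959, 0.001, -1.4]
ft_force: [0.8, 0.3, -0.8]
finger_gap: 86.8
gripper_force: 0.0
```

```bash
python3 - <<'E'
from h import *
s=st();go(*tilted(*L,50),s)
c=camera("wrist");print(disc(c,[672.5,82.9,126],45))
E
```

```text
{'t': 45.6, 'joint_positions': [0.341, 0.616, 0.312, -0.032, -1.446, -0.163], 'tool_pos': [684.284, 83.289, 189.114], 'eef_rot': [2.959, 0.001, -1.4], 'ft_force': [0.794, 0.325, -0.762], 'finger_gap': 86.779, 'gripper_force': 0.0}
turn [0.44 0.02 0.12] then shift(new axes) mm [-1.9 -0.6 74.9]
(array([671.24381444,  82.21396722, 126.        ]), array([ 36,  34, 941], dtype=int32))
```

Request:
send_rows(
  moves=[0.4,0,0.1,-0.001,-0.0005,0.02,1,0,0,0,0,0,0.025,1,0,0,0,0,0,0.015,1,0,0,0,0,0,0.009,0.5,0,0,0,0,0,0.005,0.2,0,0,0,0,0,0,-0.1,0,0,0,0,0,0,-1,0,0,0,0,0,0,-1,0,0,0,0,0,0,-1,0,0,0,0,0,0,-1,0,0,0,0,0,0,-1,0,0,0,0,0,0,-1],
)

```text
t: 46.85
tool_pos: [672.3, 81.2, 119.3]
eef_rot: [2.97, 0.001, -1.403]
ft_force: [-2.9, -0.3, 3.0]
finger_gap: 34.9
gripper_force: 25.0
```

```bash
python3 - <<'E'
from h import *
s=st();go(*tilted(*L,50),s)
E
```

```text
{'t': 46.85, 'joint_positions': [0.344, 0.638, 0.175, -0.032, -1.277, -0.164], 'tool_pos': [672.254, 81.236, 119.325], 'eef_rot': [2.97, 0.001, -1.403], 'ft_force': [-2.882, -0.329, 2.953], 'finger_gap': 34.916, 'gripper_force': 25.016}
turn [-0.17  0.06 -0.07] then shift(new axes) mm [-1.9 -0.5  4.1]
```

Request:
send_rows(
  moves=[0,0,0,0,0,-0.005,-1,0,0,0,0,0,-0.015,-1,0,0,0,0,0,-0.03,-1,0,0,0,0,0,-0.03,-1,0,0,0,0,0,-0.01,-1,0,0,0,0,0,0,-1],
)

```text
t: 47.45
tool_pos: [688.7, 84.2, 208.8]
eef_rot: [2.975, 0.002, -1.403]
ft_force: [-0.7, -0.3, -1.8]
finger_gap: 34.6
gripper_force: 25.0
```

```bash
python3 - <<'E'
from h import *
s=st();go([465.2,-331.2,200],down(-80.3),s)
E
```

```text
{'t': 47.45, 'joint_positions': [0.34, 0.605, 0.342, -0.031, -1.472, -0.167], 'tool_pos': [688.749, 84.227, 208.81], 'eef_rot': [2.975, 0.002, -1.403], 'ft_force': [-0.743, -0.253, -1.766], 'finger_gap': 34.581, 'gripper_force': 24.982}
turn [ 9.55  0.12 -0.09] then shift(new axes) mm [371.8 290.3   8.8]
```

Request:
send_rows(
  moves=[4.9,0,0,0,0,0,-1,4.9,0.1,-0.1,0,0,0,-1,0,0,0,0.037,0.0289,0,-1,0,0,0,0.037,0.0289,0,-1,0,0,0,0.037,0.0289,0,-1,0,0,0,0.037,0.0289,0,-1,0,0,0,0.037,0.0289,0,-1,0,0,0,0.037,0.0289,0,-1,0,0,0,0.037,0.0289,0,-1,0,0,0,0.037,0.0289,0,-1,0,0,0,0.037,0.0289,0,-1,0,0,0,0.037,0.0289,0,-1],
)

```text
t: 48.65
tool_pos: [463.0, -330.3, 205.5]
eef_rot: [3.14, 0.002, -1.401]
ft_force: [1.5, -0.4, -2.0]
finger_gap: 35.1
gripper_force: 25.0
```

Request:
send_rows(
  moves=[0,0,0,0,0,0,-1,0,0,0,0,0,0,-1,0,0,0,0,0,0,-1],
)

```text
t: 48.95
tool_pos: [465.1, -328.8, 206.4]
eef_rot: [3.141, 0.001, -1.401]
ft_force: [-0.5, 0.1, -0.9]
finger_gap: 34.7
gripper_force: 25.0
```

```bash
python3 - <<'E'
from h import *
s=st();go([465.2,-331.5,130],down(-80.3),s)
C=camera("side");T=camera("top")
cv2.imwrite("pics/s10.png",cv2.resize(C["img"][60:210,260:410][...,::-1],None,fx=4,fy=4))
for p in([678,-94,125],):print(disc(T,p),disc(C,p))
E
```

```text
{'t': 48.95, 'joint_positions': [-0.331, 0.304, -0.155, -0.0, -1.113, 0.501], 'tool_pos': [465.059, -328.759, 206.359], 'eef_rot': [3.141, 0.001, -1.401], 'ft_force': [-0.504, 0.107, -0.93], 'finger_gap': 34.703, 'gripper_force': 24.986}
turn [0.06 0.05 0.04] then shift(new axes) mm [ 2.7  0.3 76.4]
(array([678.35677188, -93.79482432, 125.        ]), array([ 8,  8, 53], dtype=int32)) (array([676.53087963, -94.87129004, 125.        ]), array([ 9,  5, 32], dtype=int32))
```

View pics/s10.png

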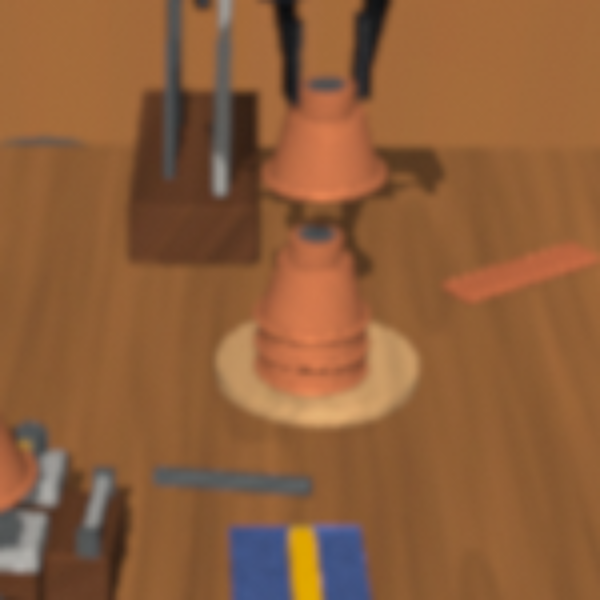

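The stack of three is nested and upright at crop (315,310); the held bowl is upright above it. Lower.

Request:
send_rows(
  moves=[0,0,0,0.0025,0,0.02,-1,0,0,0,0,0,0.02,-1,0,0,0,0,0,0.02,-1,0,0,0,0,0,0.01,-1,0,0,0,0,0,0.005,-1,0,0,0,0,0,0.003,-1,0,0,0,0,0,0,-1,0,0,0,0,0,0,-1],
)

```text
t: 49.85
tool_pos: [466.4, -332.3, 130.4]
eef_rot: [-3.14, -0.002, -1.401]
ft_force: [0.1, -0.1, -0.5]
finger_gap: 35.1
gripper_force: 25.0
```

Request:
send_rows(
  moves=[0,0,0,0,0,0.001,-1,0,0,0,0,0,0.001,-1,0,0,0,0,0,0,-1],
)

```text
t: 50.15
tool_pos: [465.7, -332.2, 127.7]
eef_rot: [-3.141, -0.001, -1.401]
ft_force: [-0.0, 1.2, -0.9]
finger_gap: 34.7
gripper_force: 25.0
```

Request:
send_rows(
  moves=[0,0,0,0,0,0.001,-1,0,0,0,0,0,0,-1],
)

```text
t: 50.35
tool_pos: [465.7, -332.1, 126.4]
eef_rot: [-3.141, -0.0, -1.401]
ft_force: [-0.1, 0.1, -1.5]
finger_gap: 35.0
gripper_force: 25.0
```

Request:
send_rows(
  moves=[0,0,0,0,0,0.0007,-1,0,0,0,0,0,0,-1],
)

```text
t: 50.55
tool_pos: [465.7, -332.1, 125.8]
eef_rot: [-3.141, -0.0, -1.401]
ft_force: [0.9, 0.2, -0.2]
finger_gap: 35.0
gripper_force: 25.0
```

Request:
send_rows(
  moves=[0,0,0,0,0,0.001,-1,0,0,0,0,0,0.0005,-1,0,0,0,0,0,0,-1],
)

```text
t: 50.85
tool_pos: [465.7, -332.1, 124.3]
eef_rot: [-3.141, -0.0, -1.401]
ft_force: [0.1, -0.9, -2.1]
finger_gap: 34.8
gripper_force: 25.0
```

Request:
send_rows(
  moves=[0,0,0,0,0,0.0007,-1,0,0,0,0,0,0,-1],
)

```text
t: 51.05
tool_pos: [465.8, -332.1, 123.6]
eef_rot: [-3.141, -0.001, -1.401]
ft_force: [-0.2, -0.4, -0.3]
finger_gap: 34.9
gripper_force: 25.0
```

Request:
send_rows(
  moves=[0,0,0,0,0,0.0007,-1,0,0,0,0,0,0,-1],
)

```text
t: 51.25
tool_pos: [465.9, -332.1, 123.0]
eef_rot: [-3.141, -0.001, -1.401]
ft_force: [-0.5, -0.4, -0.5]
finger_gap: 34.9
gripper_force: 25.0
```

Request:
send_rows(
  moves=[0,0,0,0,0,0.0007,-1,0,0,0,0,0,0,-1],
)

```text
t: 51.45
tool_pos: [466.0, -332.2, 122.6]
eef_rot: [-3.141, -0.001, -1.401]
ft_force: [-0.3, -0.2, 1.0]
finger_gap: 34.8
gripper_force: 25.0
```

Request:
send_rows(
  moves=[0,0,0,0,0,0.0007,-1,0,0,0,0,0,0,-1],
)

```text
t: 51.65
tool_pos: [466.3, -332.4, 122.4]
eef_rot: [-3.14, -0.002, -1.401]
ft_force: [-0.4, 1.0, 4.0]
finger_gap: 34.9
gripper_force: 25.0
```

Request:
send_rows(
  moves=[0,0,0,0,0,0.0007,-1,0,0,0,0,0,0,-1],
)

```text
t: 51.85
tool_pos: [466.6, -332.6, 122.4]
eef_rot: [-3.139, -0.002, -1.401]
ft_force: [-0.1, 1.5, 7.5]
finger_gap: 35.1
gripper_force: 25.0
```

Seated. Release and go to the last bowl.

Request:
send_rows(
  moves=[0,0,0,0,0,-0.0005,-0.1,0,0,0,0,0,0,0,0,0,0,0,0,0,0.3,0,0,0,0,0,0,0.5,0,0,0,0,0,-0.01,0.7,0,0,0,0,0,-0.03,1,0,0,0,0,0,-0.04,1,0,0,0,0,0,-0.03,1,0,0,0,0,0,0,1,0,0,0,0,0,0,1],
)

```text
t: 52.85
tool_pos: [465.9, -332.0, 232.5]
eef_rot: [-3.139, -0.001, -1.401]
ft_force: [-0.3, 0.5, 0.3]
finger_gap: 86.4
gripper_force: 0.0
```

```bash
python3 - <<'E'
from h import *
s=st();go(*tilted(*Rr,130),s)
T=camera("top");C=camera("side")
print(disc(C,[465.2,-330.2,130]))
E
```

```text
{'t': 52.85, 'joint_positions': [-0.336, 0.287, -0.111, -0.0, -1.17, 0.506], 'tool_pos': [465.88, -332.013, 232.459], 'eef_rot': [-3.139, -0.001, -1.401], 'ft_force': [-0.262, 0.507, 0.31], 'finger_gap': 86.43, 'gripper_force': 0.0}
turn [-10.1   -1.26  13.86] then shift(new axes) mm [-253.3 -209.2    2.1]
(array([ 465.32979797, -330.26944722,  130.        ]), array([ 7,  4, 19], dtype=int32))
```

Request:
send_rows(
  moves=[-5.05,-0.63,6.93,0,0,0,1,-5.05,-0.63,6.93,0,0,0,1,0,0,0,-0.0317,-0.0262,0,1,0,0,0,-0.0317,-0.0262,0,1,0,0,0,-0.0317,-0.0262,0,1,0,0,0,-0.0317,-0.0262,0,1,0,0,0,-0.0317,-0.0262,0,1,0,0,0,-0.0317,-0.0262,0,1,0,0,0,-0.0317,-0.0262,0,1,0,0,0,-0.0317,-0.0262,0,1,0,0,0,0,0,0,1,0,0,0,0,0,0,1],
)

```text
t: 54.15
tool_pos: [689.6, -93.4, 192.0]
eef_rot: [2.961, -0.001, -1.642]
ft_force: [-0.2, -0.2, -0.1]
finger_gap: 86.6
gripper_force: 0.0
```

```bash
python3 - <<'E'
from h import *
s=st();go(*tilted(*Rr,53),s)
c=camera("wrist");print(disc(c,[677.5,-93.6,126],45))
E
```

```text
{'t': 54.15, 'joint_positions': [0.085, 0.626, 0.335, -0.028, -1.46, -0.151], 'tool_pos': [689.579, -93.415, 192.024], 'eef_rot': [2.961, -0.001, -1.642], 'ft_force': [-0.207, -0.165, -0.1], 'finger_gap': 86.611, 'gripper_force': 0.0}
turn [ 0.37 -0.05  0.09] then shift(new axes) mm [ 1.   0.3 75. ]
(array([675.54236286, -94.37088963, 126.        ]), array([ 36,  34, 928], dtype=int32))
```

Request:
send_rows(
  moves=[0.3,0,0,0.001,0,0.02,1,0,0,0,0,0,0.025,1,0,0,0,0,0,0.015,1,0,0,0,0,0,0.011,0.5,0,0,0,0,0,0.006,0.2,0,0,0,0,0,0,-0.1,0,0,0,0,0,0,-1,0,0,0,0,0,0,-1,0,0,0,0,0,0,-1,0,0,0,0,0,0,-1,0,0,0,0,0,0,-1,0,0,0,0,0,0,-1],
)

```text
t: 55.4
tool_pos: [676.2, -94.3, 119.2]
eef_rot: [2.969, -0.0, -1.644]
ft_force: [-2.2, -0.4, 3.3]
finger_gap: 35.0
gripper_force: 25.0
```

```bash
python3 - <<'E'
from h import *
s=st();go(*tilted(*Rr,53),s)
E
```

```text
{'t': 55.4, 'joint_positions': [0.085, 0.648, 0.192, -0.028, -1.285, -0.148], 'tool_pos': [676.232, -94.267, 119.25], 'eef_rot': [2.969, -0.0, -1.644], 'ft_force': [-2.154, -0.356, 3.347], 'finger_gap': 35.015, 'gripper_force': 25.012}
turn [-0.12 -0.02  0.03] then shift(new axes) mm [-0.8 -0.1  1.1]
```

Request:
send_rows(
  moves=[0,0,0,0,0,-0.005,-1,0,0,0,0,0,-0.015,-1,0,0,0,0,0,-0.03,-1,0,0,0,0,0,-0.03,-1,0,0,0,0,0,-0.03,-1,0,0,0,0,0,0,-1,0,0,0,0,0,0,-1,0,0,0,0,0,0,-1],
)

```text
t: 56.2
tool_pos: [694.7, -95.3, 225.2]
eef_rot: [2.967, 0.001, -1.644]
ft_force: [0.5, -0.2, -1.2]
finger_gap: 34.9
gripper_force: 25.0
```

```bash
python3 - <<'E'
from h import *
s=st();go([465.2,-331,225],down(-94.2),s)
E
```

```text
{'t': 56.2, 'joint_positions': [0.081, 0.616, 0.399, -0.027, -1.527, -0.151], 'tool_pos': [694.739, -95.318, 225.158], 'eef_rot': [2.967, 0.001, -1.644], 'ft_force': [0.484, -0.237, -1.207], 'finger_gap': 34.852, 'gripper_force': 24.993}
turn [9.99 0.03 0.01] then shift(new axes) mm [2.519e+02 2.117e+02 2.000e-01]
```

Request:
send_rows(
  moves=[5,0,0,0,0,0,-1,5,0,0,0,0,0,-1,0,0,0,0.0315,0.0265,0,-1,0,0,0,0.0315,0.0265,0,-1,0,0,0,0.0315,0.0265,0,-1,0,0,0,0.0315,0.0265,0,-1,0,0,0,0.0315,0.0265,0,-1,0,0,0,0.0315,0.0265,0,-1,0,0,0,0.0315,0.0265,0,-1,0,0,0,0.0315,0.0262,0,-1,0,0,0,0,0,0,-1,0,0,0,0,0,0,-1],
)

```text
t: 57.4
tool_pos: [464.7, -331.8, 225.3]
eef_rot: [-3.14, 0.001, -1.646]
ft_force: [0.0, -0.8, -1.1]
finger_gap: 34.9
gripper_force: 25.0
```

```bash
python3 - <<'E'
from h import *
s=st();go([465.2,-331,145],down(-94.2),s)
E
```

```text
{'t': 57.4, 'joint_positions': [-0.337, 0.291, -0.124, -0.001, -1.155, 0.263], 'tool_pos': [464.678, -331.827, 225.271], 'eef_rot': [-3.14, 0.001, -1.646], 'ft_force': [0.023, -0.835, -1.079], 'finger_gap': 34.896, 'gripper_force': 24.996}
turn [-0.07  0.06 -0.09] then shift(new axes) mm [-0.9 -0.5 80.3]
```

Request:
send_rows(
  moves=[0,0,0,-0.0009,-0.0005,0.02,-1,0,0,0,0,0,0.02,-1,0,0,0,0,0,0.02,-1,0,0,0,0,0,0.01,-1,0,0,0,0,0,0.006,-1,0,0,0,0,0,0.003,-1,0,0,0,0,0,0,-1,0,0,0,0,0,0,-1],
)

```text
t: 58.2
tool_pos: [467.3, -330.8, 148.2]
eef_rot: [-3.137, -0.001, -1.643]
ft_force: [-0.1, 0.3, -1.3]
finger_gap: 35.0
gripper_force: 25.0
```

Request:
send_rows(
  moves=[0,0,0,0,0,0.001,-1,0,0,0,0,0,0.001,-1,0,0,0,0,0,0,-1],
)

```text
t: 58.5
tool_pos: [466.7, -330.7, 145.6]
eef_rot: [-3.138, 0.0, -1.644]
ft_force: [-0.3, 0.5, -1.5]
finger_gap: 35.0
gripper_force: 25.0
```

Request:
send_rows(
  moves=[0,0,0,0,0,0.001,-1,0,0,0,0,0,0,-1],
)

```text
t: 58.7
tool_pos: [466.7, -330.7, 144.3]
eef_rot: [-3.139, 0.0, -1.644]
ft_force: [-0.4, 1.1, -0.7]
finger_gap: 34.8
gripper_force: 25.0
```

Request:
send_rows(
  moves=[0,0,0,0,0,0.0008,-1,0,0,0,0,0,0,-1],
)

```text
t: 58.9
tool_pos: [466.7, -330.6, 143.5]
eef_rot: [-3.139, 0.0, -1.644]
ft_force: [-0.5, -0.1, 0.1]
finger_gap: 34.7
gripper_force: 25.0
```

Request:
send_rows(
  moves=[0,0,0,0,0.001,0.0008,-1,0,0,0,0,0,0,-1],
)

```text
t: 59.1
tool_pos: [465.6, -330.5, 142.7]
eef_rot: [-3.139, 0.0, -1.644]
ft_force: [-0.1, -0.3, -1.3]
finger_gap: 35.3
gripper_force: 25.0
```

Request:
send_rows(
  moves=[0,0,0,0,0,0.0008,-1,0,0,0,0,0,0,-1],
)

```text
t: 59.3
tool_pos: [465.7, -330.5, 141.9]
eef_rot: [-3.139, 0.0, -1.644]
ft_force: [-0.0, -0.4, -0.8]
finger_gap: 34.9
gripper_force: 25.0
```

Request:
send_rows(
  moves=[0,0,0,0,0,0.0008,-1,0,0,0,0,0,0,-1],
)

```text
t: 59.5
tool_pos: [466.0, -330.7, 141.6]
eef_rot: [-3.138, -0.0, -1.644]
ft_force: [0.1, 0.8, 1.4]
finger_gap: 35.2
gripper_force: 25.0
```

Request:
send_rows(
  moves=[0,0,0,0,0,0.0007,-1,0,0,0,0,0,0,-1],
)

```text
t: 59.7
tool_pos: [466.2, -330.9, 141.5]
eef_rot: [-3.137, -0.001, -1.643]
ft_force: [-0.0, 0.8, 4.7]
finger_gap: 35.0
gripper_force: 25.0
```

Request:
send_rows(
  moves=[0,0,0,0,0,0,-0.1,0,0,0,0,0,0,0,0,0,0,0,0,0,0.3,0,0,0,0,0,0,0.5,0,0,0,0,0,-0.01,0.7,0,0,0,0,0,-0.03,1,0,0,0,0,0,-0.04,1,0,0,0,0,0,-0.03,1,0,0,0,0.05,0,0,1,0,0,0,0,0,0,1],
)

```text
t: 60.7
tool_pos: [462.0, -383.8, 252.2]
eef_rot: [-3.135, -0.002, -1.647]
ft_force: [-0.8, 1.4, -1.1]
finger_gap: 86.7
gripper_force: 0.0
```

```bash
python3 - <<'E'
from h import *
st();C=camera("side")
cv2.imwrite("pics/s11.png",cv2.resize(C["img"][60:300,180:420][...,::-1],None,fx=2.5,fy=2.5))
print(disc(C,[465.2,-330.2,149]))
E
```

```text
{'t': 60.7, 'joint_positions': [-0.424, 0.321, -0.012, -0.0, -1.231, 0.348], 'tool_pos': [461.964, -383.815, 252.183], 'eef_rot': [-3.135, -0.002, -1.647], 'ft_force': [-0.804, 1.372, -1.092], 'finger_gap': 86.75, 'gripper_force': 0.0}
(array([ 465.81784245, -329.3199    ,  149.        ]), array([ 8,  3, 19], dtype=int32))
```

View pics/s11.png

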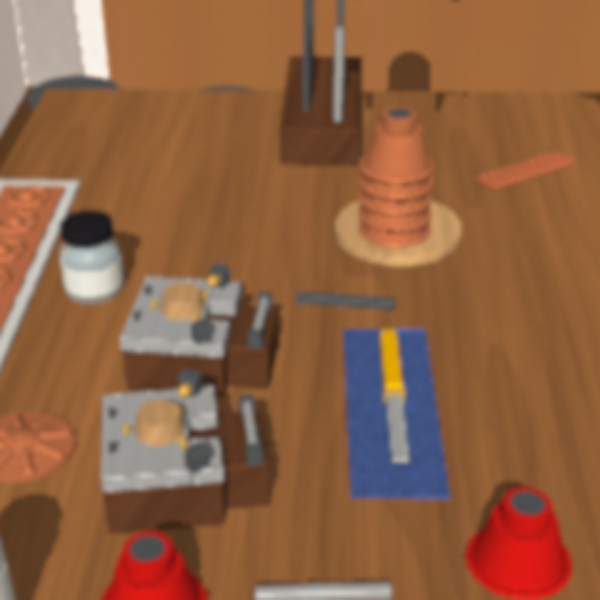

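The picture shows five nested bowls upright on the board at (397,180). Both blocks are empty, and the bar lies flat on its mat at (395,390).

```bash
python3 -c "
from workcell import env
print(env.finish_job())"
```

```text
the job is handed in; nothing more can be done
None
```

I freed both snapped bowls with the pry bar, nested all the bowls in one upright stack of five on the round board, laid the pry bar flat on its mat, and handed the job in at about 61 s; no verdict came back.

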